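# Unpin and uncover the jar chest

### The job

Open the jar chest: draw the retaining pin with the orange knob out of the hasp staple and put it in the grey parts tray. Then lift the green lid straight off by its handle, and set it down flat, right way up, in the middle of the soldering board. Leave the two jars standing in place on the chest's base, do not drop the lid, and do not disturb the other things on the bench.

Things in the scene. Friction and masses are not known exactly. Their poses are not given: they have to be found in the camera images.
- chest: Base of the storage chest, fixed to the bench: a dark wooden plinth 116 x 166 x 24 mm with a 50 mm wide ledge reaching 84 mm in front of the origin. Origin: centre of its underside on the bench; x points to its back, away from the hasp, y along its long side, z up. A locating lip 8 mm high stands on its top inside the lid's walls (2 to 3 mm play).
- staple (a point): Centre of the hole in the steel staple on the ledge, 67 mm in front (-x) of the chest's origin, 37 mm above the bench. Staple 14 mm long (x), 21 mm wide, top 47 mm above the bench; its 9 x 9 mm hole runs level along the chest's x. It stands up through the window (20 x 26 mm) of the lid's steel tab; the pin in it keeps the lid from being lifted.
- pin_knob (a point): Centre of the loose pin's knob, an orange cylinder 13 mm thick, 26 mm long; the shank runs from it along the point's +x. At the start the pin lies level along the chest's x, knob to the front (-x), 103 mm in front of the chest's origin, 36 mm above the bench. It is not latched: it slides out along the chest's -x (35 mm or more). Mass about 35 g.
- pin_tip (a point): Tip of the pin, 50 mm from the knob's centre. The steel shank is 7 mm thick, with a collar 11 mm thick 20 to 25 mm from the knob's centre.
- visor (a point): Middle of the upper front edge of the lid's top board, which overhangs the hasp: at the start 27 mm behind and 83 mm above the knob's centre. A gripper held straight down at the knob strikes it: lean the gripper 20 to 50 degrees, its body toward the chest's front (-x), and close it across the chest's y.
- lid_handle (a point): Centre of the black bar handle on top of the loose green lid. Bar: 14 mm wide (x), 14 mm thick, 100 mm long (y), 72 mm free between its feet; its centre is 32 mm above the lid's top board and 127 mm above the lid's rim. Axes as the chest's while the lid is on. Lid mass 0.3 to 0.55 kg; it lifts straight up, and its rim must rise 55 mm or more to pass over the jars.
- lid_rim (a point): Centre of the lid's open underside, level with its rim, 24 mm above the bench while on the chest; z up through the lid. The lid is a deep cover: walls 100 (x) x 150 (y) mm outside, 95 mm high to the top; top board 137 x 168 mm, overhanging 27 mm in front; a steel tab 34 mm long sticks out in front, level with the rim.
- tray_floor (a point): Centre of the inner floor of the grey parts tray, fixed: outside 140 x 120 mm, walls 4 mm thick, 12 mm high; floor 4 mm above the bench. x along its 140 mm side. It lies to the left or the right of the chest, the soldering board on the other side. A desk lamp on a tall jointed arm stands at the right rear of the bench: keep the robot's elbow and forearm low there.
- board_top (a point): Centre of the top of the brown soldering board lying fixed on the bench: 233 (x) x 246 (y) mm, top 18 mm above the bench.
- jar_left: Black jar with white screw lid, 35 mm across, 49 mm high, standing loose on the chest's base under the lid, about 30 mm to the chest's +y. Origin: centre of its underside.
- jar_right: Black jar with white screw lid, 33 mm across, 46 mm high, standing loose on the chest's base under the lid, about 30 mm to the chest's -y. Origin: centre of its underside.
- solder_tin: Bystander: red and white round tin, 52 mm across, 20 mm high; origin at the centre of its underside.
- flux_bottle: Bystander: cream dropper bottle, 43 mm across, 105 mm high; origin at the centre of its underside.
- charcoal: Bystander: black block, 58 x 88 x 30 mm; origin at the centre of its underside.
- pliers: Bystander: pliers with purple grips, 154 mm long; origin at the centre of its underside.
- flux_pot: Bystander: low green screw pot, 40 mm across, 24 mm high; origin at the centre of its underside.
- pencil: Bystander: red pencil, 105 mm long; origin at the centre of its underside.

How it is judged (in metres and radians):
On the way, in this order (a step that is already met when the one before it is completed fails the run):
1. the pin is out of the staple while the lid is still on the chest (distance between pin_knob and staple above 0.075 m and height (world z) of lid_rim below 0.03 m and horizontal distance between lid_rim and chest below 0.01 m), for 0.2 s.
2. the pin lies in the tray, the lid still on the chest (x of pin_knob in the frame of tray_floor between -0.064 and 0.064 m and y of pin_knob in the frame of tray_floor between -0.054 and 0.054 m and z of pin_knob in the frame of tray_floor below 0.02 m and height (world z) of lid_rim below 0.03 m and horizontal distance between lid_rim and chest below 0.01 m and contact force between the fingers and pin below 0.5 N), for 0.2 s.
3. the lid is lifted clear over the chest, about level (height (world z) of lid_rim above 0.075 m and horizontal distance between lid_rim and chest below 0.06 m and angle between lid_rim's own z axis and vertical below 0.3 rad), for 0.1 s.
At the end, for the whole second after the job is handed in: Pin in the tray (knob inside the walls, under 20 mm above the floor); lid upright on the board: centre within 50 mm of its centre, rim within 6 mm of its top, tilt under 0.06 rad; both jars upright (0.2 rad), within 30 mm of their start; all at rest (x of pin_knob in the frame of tray_floor between -0.064 and 0.064 m and y of pin_knob in the frame of tray_floor between -0.054 and 0.054 m and z of pin_knob in the frame of tray_floor below 0.02 m and horizontal distance between lid_rim and board_top below 0.05 m and z of lid_rim in the frame of board_top below 0.006 m and angle between lid_rim's own z axis and vertical below 0.06 rad and angle between each of jar_left, jar_right's own z axis and vertical below 0.2 rad and distance of each of jar_left, jar_right from where it was at the start of the episode below 0.03 m and linear speed of each of pin, lid, jar_left, jar_right below 0.02 m/s); the robot touches nothing.
It fails at once if a jar is knocked over (angle between any of jar_left, jar_right's own z axis and vertical above 0.6 rad).
It fails at once if the lid is dropped (falls faster than 0.6 m/s with no finger on it) (linear speed of lid above 0.6 m/s and contact force between the fingers and lid below 0.1 N).
It fails at once if a bystander is pushed more than 30 mm or knocked over (distance of any of solder_tin, flux_bottle, charcoal, pliers, flux_pot, pencil from where it was at the start of the episode above 0.03 m or angle between flux_bottle's own z axis and vertical above 0.5 rad).
It also fails if it takes over 56 s, if anything falls off the work surface, if the arm or the gripper's body presses on something with over 40 N, if the wrist force passes 120 N, or if a joint passes its speed limit or range.

### The arm

A 6-joint arm with a two-finger parallel gripper is mounted at the origin on a cart in front of the work surface, level with it; the furniture and walls round the work are solid. World frame = base frame: x ahead of the robot, y to its left, z up, the work surface at z = 0. Lengths are in mm, angles in rad, forces in N, time in s.
With the tool pointing down it reaches from about 275 to 750 mm from the base axis. Payload 10.2 kg.
Tool frame: the origin (TCP) lies at the very end of the fingers, on their centre line; the grasp point (between the pads) lies 19 mm behind it (ctrl.pinch_z is the distance from the TCP to the grasp point, in mm); y points along the fingers, z is the direction in which the jaws open and shut, and the axes are right-handed (so a half turn about y gives the same grasp; the last joint's range is limited). The gripper opens to 85 mm and grips with 20 to 120 N. Pads are 22 mm wide; open, the fingers measure 114 mm over their backs; the gripper's body (76 mm by 85 mm) begins 54 mm behind the grasp point. The pads swing forward as they close: fully open they stand 13 mm farther back than shut.
Start: joints at [0.945, 0.313, 1.498, -0, 1.331, -0.223], TCP at [205.811, 482.984, 231.294] pointing down, gripper open.
Joint ranges: [-2.94, 2.94], [-0.97, 2.17], [0.19, 2.56], [-1.23, 4.37], [0.02, 3.11], [-2.88, 2.88]. Speed limits (rad/s): [2.39, 2.39, 3.01, 3.14, 3.14, 3.14].

### API

Orientations are given as a unit quaternion [w, x, y, z].
In Python, from rig import sense, eyes, ctrl gives the robot as it stands. The module is installed in compiled form; this text tells all that it offers.
- The arm moves only by the shell command python3 -m handwheel 'ROWS' [FORCE]. ROWS is JSON, a list of rows, each an object of numbers: "grip": the finger opening in mm, from 0 to 85.4; "tx", "ty", "tz": the shift along the tool's x, y, z in mm; "wx", "wy", "wz": the turn, a rotation vector about the tool's x, y, z in rad. In form: [{"grip": .., "tx": .., "ty": .., "tz": .., "wx": .., "wy": .., "wz": ..}, ...]. A call has 1 to 10 rows; each row shifts and turns the commanded pose from where the row before left it, along the tool's axes as they then stand; what a row does not reach is not made up. A row lasts 1/12 s, in which the tool goes at most 41.7 mm and 7.16 degrees, less where a joint would pass 70% of its speed; a pose out of reach is approached as far as the arm can. A call is refused whole if a number of a shift passes 41.7 or a number of a turn 0.125, either way. A call with a gripper value outside its range is refused whole. The fingers move at their own pace and stop on an object; FORCE is the grip in N (left out, the last holds). Time passes only in rows, so rows that do not move let the fingers close. It gives the time, the measured TCP pose, the force and the opening at its end, in the units of the state.
- sense(): the state, without advancing time (a new reading comes with each control period).
- eyes.capture(name): name is "scene" or "top"; returns a dict with "pixels" (400x640x3 uint8, red, green, blue), "mtx" (3x3 intrinsics, pixels), "dist" ([k1, k2, p1, p2, k3] as OpenCV has them; the pictures are not rectified), "R" (3x3) and "t" (3): a world point X has camera coordinates R X + t. Camera axes: x right, y down, z forward; pixel columns grow to the right and rows downward; lengths in mm; the calibration is good to about 2 mm. A picture is of the moment at which its call begins. There is no depth.
- ctrl.finish_job(): hands the job in, once; it reports no verdict.
The state is a dict: "time_s": time; "joints": joint angles; "dq": joint speeds; "tau": joint torques, N m; "eef_pos": TCP position; "ee_rot": TCP orientation; "force": force on the tool from outside, world axes, zero at the start; "wrist_torque": the same for the moment, N m; "grip_width": opening from 0.0 (shut) to 1.0 (fully open).
Only numpy, scipy, OpenCV 4.12 (cv2) and the standard library are available. Lean on these libraries where they do the work, as an engineer would, in place of code of your own. Each camera call takes 0.05 s, during which the arm holds its last target.

## Working session

There is one attempt and no reset: what is moved stays moved. The work goes in short steps, Python scripts to look and compute and a shell command to move; the robot and the scene stay as the last step left them, time stands still between calls to the robot, and variables do not carry over. Pictures are saved under pics/ and viewed, and the job is handed in when it is done.

```bash
mkdir -p pics; python3 - <<'E'
from rig import sense, eyes, ctrl
import cv2,numpy as np
print(sense(), ctrl.pinch_z)
for n in ["scene","top"]:
    c=eyes.capture(n); cv2.imwrite(f"pics/{n}0.png",c["pixels"][:,:,::-1]); np.savez(f"{n}0.npz",**c)
    print(n,c["mtx"],c["dist"],c["R"],c["t"])
E
```

```text
{'time_s': 0.0, 'joints': array([ 9.44605124e-01,  3.13463726e-01,  1.49846114e+00,  2.38791787e-06,
        1.33100603e+00, -2.23381207e-01]), 'dq': array([-0.00082666, -0.00226307,  0.00023149, -0.00069965,  0.00101042,
        0.00091903]), 'tau': array([ 1.36968396e-03, -4.12268436e+01, -2.59742242e+01, -1.06070393e-04,
        4.07300729e-03,  4.25013070e-05]), 'eef_pos': array([205.64367176, 482.75806271, 230.7190016 ]), 'ee_rot': array([-0.69238272,  0.69324422, -0.14164988,  0.1412584 ]), 'force': array([-0.18898055,  0.83813968,  1.32670809]), 'wrist_torque': array([-0.00477133,  0.03676421,  0.0076747 ]), 'grip_width': 1.0019247605048618} 18.700000000000003
scene [[468.4238641    0.         320.06222017]
 [  0.         468.4238641  206.76996911]
 [  0.           0.           1.        ]] [0.0369665 0.        0.        0.        0.       ] [[-0.86887575 -0.49499898 -0.00556241]
 [-0.2974994   0.53111818 -0.79335212]
 [ 0.39566279 -0.68766961 -0.60873761]] [ 424.08637463  256.05077359 1460.26520399]
top [[512.11696865   0.         313.03867116]
 [  0.         512.11696865 200.61213148]
 [  0.           0.           1.        ]] [-0.14006604  0.          0.          0.          0.        ] [[-0.40272822 -0.91530679 -0.00484369]
 [-0.85990929  0.38015636 -0.34064227]
 [ 0.31363354 -0.13302112 -0.94018051]] [ 199.41734778  484.16687642 1612.7213695 ]
```

View pics/scene0.png

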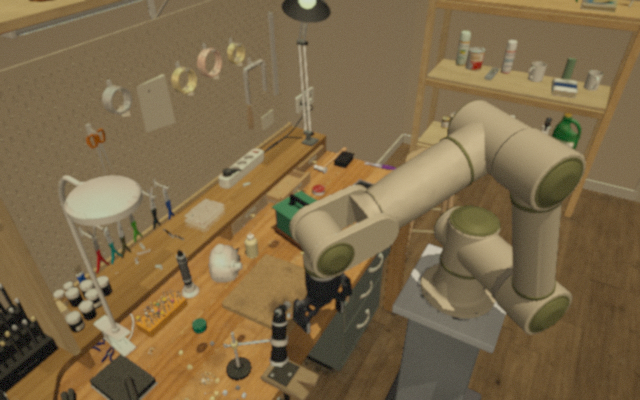

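View pics/top0.png

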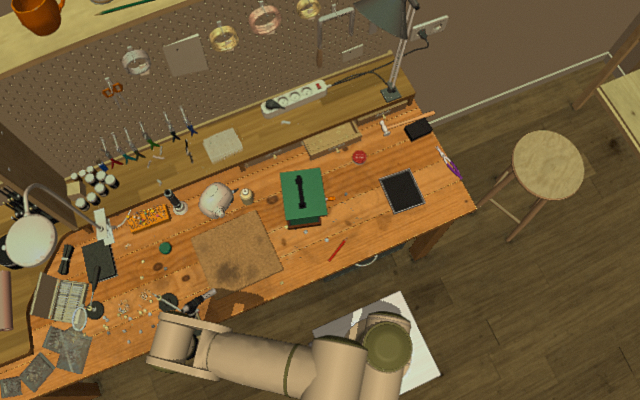

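```bash
python3 - <<'E'
import cv2
a=cv2.imread("pics/top0.png")
cv2.imwrite("pics/top0a.png",cv2.resize(a[150:250,260:360],(800,600) and None,fx=6,fy=6,interpolation=cv2.INTER_CUBIC))
cv2.imwrite("pics/top0b.png",cv2.resize(a[140:300,180:440],None,fx=3,fy=3,interpolation=cv2.INTER_CUBIC))
E
```

```text
(no output)
```

View pics/top0a.png

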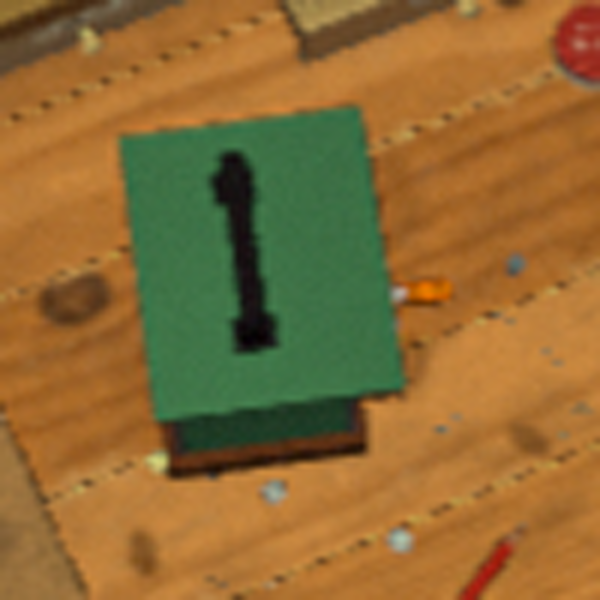

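View pics/top0b.png

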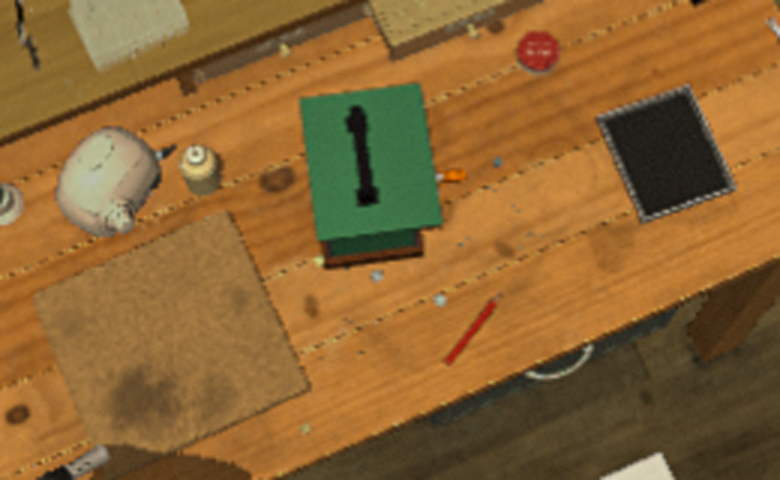

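```bash
cat > h.py <<'E'
import numpy as np,cv2
from scipy.optimize import least_squares
def load(n): return dict(np.load(n))
def proj(c,X):
    X=np.atleast_2d(np.asarray(X,float)); r,_=cv2.Rodrigues(c["R"])
    return cv2.projectPoints(X.reshape(-1,1,3),r,c["t"],c["mtx"],c["dist"])[0][:,0]
def back(c,uv,z):
    p=cv2.undistortPoints(np.asarray(uv,float).reshape(-1,1,2),c["mtx"],c["dist"])[:,0]
    d=np.c_[p,np.ones(len(p))]@c["R"]; o=-c["R"].T@c["t"]
    return o+d*((z-o[2])/d[:,2])[:,None]
def Rz(a): return np.array([[np.cos(a),-np.sin(a),0],[np.sin(a),np.cos(a),0],[0,0,1]])
def quad(mask,s):
    m=cv2.morphologyEx(mask,cv2.MORPH_OPEN,np.ones((s*3,s*3)))
    m=cv2.morphologyEx(m,cv2.MORPH_CLOSE,np.ones((s*5,s*5)))
    cs,_=cv2.findContours(m,cv2.RETR_EXTERNAL,cv2.CHAIN_APPROX_NONE); k=max(cs,key=cv2.contourArea)
    q=cv2.approxPolyN(k,4,ensure_convex=True).reshape(-1,2).astype(float)
    # refine by line fits
    P=k[:,0].astype(float); L=[]
    for i in range(4):
        a,b=q[i],q[(i+1)%4]; n=np.linalg.norm(b-a); t=(P-a)@(b-a)/n; d=np.abs((P-a)@np.array([-(b-a)[1],(b-a)[0]])/n)
        s_=P[(t>.12*n)&(t<.88*n)&(d<2*s)]
        vx,vy,x,y=cv2.fitLine(s_.astype(np.float32),cv2.DIST_HUBER,0,.01,.01).ravel(); L.append(np.cross([x,y,1],[x+vx,y+vy,1]))
    o=[]
    for i in range(4):
        p=np.cross(L[i-1],L[i]); o.append(p[:2]/p[2])
    return np.array(o),k
E
python3 - <<'E'
from h import *
c=load("top0.npz"); s=4
im=cv2.resize(c["pixels"],None,fx=s,fy=s,interpolation=cv2.INTER_CUBIC)
hsv=cv2.cvtColor(im,cv2.COLOR_RGB2HSV)
def roi(m,x0,x1,y0,y1):
    o=np.zeros_like(m);o[y0*s:y1*s,x0*s:x1*s]=m[y0*s:y1*s,x0*s:x1*s];return o
g=cv2.inRange(hsv,(65,80,75),(90,255,255)); g=roi(g,270,340,155,225)
dark=cv2.inRange(hsv,(0,0,0),(180,255,75))
g=g|roi(dark,290,312,170,212)  # handle
b=cv2.inRange(hsv,(5,60,60),(22,150,185)); b=roi(b,180,290,205,300)
sat=cv2.inRange(hsv,(0,0,0),(180,95,255)); t=roi(sat,375,430,165,220)
out=im.copy()
for n,m,z in (("lid",g,119),("board",b,18),("tray",t,12)):
    q,k=quad(m,s); cv2.polylines(out,[np.round(q).astype(int)],True,(255,0,255),1)
    uv=(q+.5)/s-.5; W=back(c,uv,z)
    print(n,uv.round(1).tolist(),"\n",W.round(1).tolist(),"c",W.mean(0).round(1))
    for i in range(4):
        e=W[(i+1)%4]-W[i]; print("  edge",np.linalg.norm(e).round(1),np.arctan2(e[1],e[0]).round(3))
cv2.imwrite("pics/q0.png",out[150*s:300*s,185*s:440*s][::1,::1,::-1][:600,:800] if 0 else cv2.resize(out[150*s:300*s,185*s:440*s,::-1],(795,468)))
kn=cv2.inRange(hsv,(8,200,180),(20,255,255)); kn=roi(kn,326,338,192,204)
M=cv2.moments(kn,True); uv=[M['m10']/M['m00'],M['m01']/M['m00']]; uv=(np.array(uv)+.5)/s-.5
print("knob",uv,back(c,[uv],36))
E
```

```text
lid [[322.9, 198.1], [297.7, 211.5], [273.5, 175.9], [319.4, 168.6]] 
 [[507.3, -41.0, 119.0], [498.1, 52.0, 119.0], [644.7, 76.6, 119.0], [607.2, -73.0, 119.0]] c [564.3   3.6 119. ]
  edge 93.4 1.67
  edge 148.6 0.166
  edge 154.2 -1.816
  edge 104.9 2.831
board [[244.1, 272.2], [220.5, 283.2], [217.3, 269.7], [224.8, 265.5]] 
 [[407.5, 287.6, 18.0], [404.4, 372.8, 18.0], [451.0, 366.8, 18.0], [454.4, 338.8, 18.0]] c [429.3 341.5  18. ]
  edge 85.2 1.607
  edge 47.0 -0.13
  edge 28.2 -1.451
  edge 69.4 -2.313
tray [[425.7, 203.0], [394.6, 214.1], [378.7, 178.8], [409.8, 168.5]] 
 [[381.3, -378.5, 12.0], [389.0, -260.4, 12.0], [529.1, -268.1, 12.0], [519.9, -387.8, 12.0]] c [ 454.8 -323.7   12. ]
  edge 118.3 1.505
  edge 140.3 -0.055
  edge 120.0 -1.647
  edge 138.9 3.075
knob [331.56887755 197.93826531] [[523.23335016 -81.88621897  36.        ]]
```

View pics/q0.png

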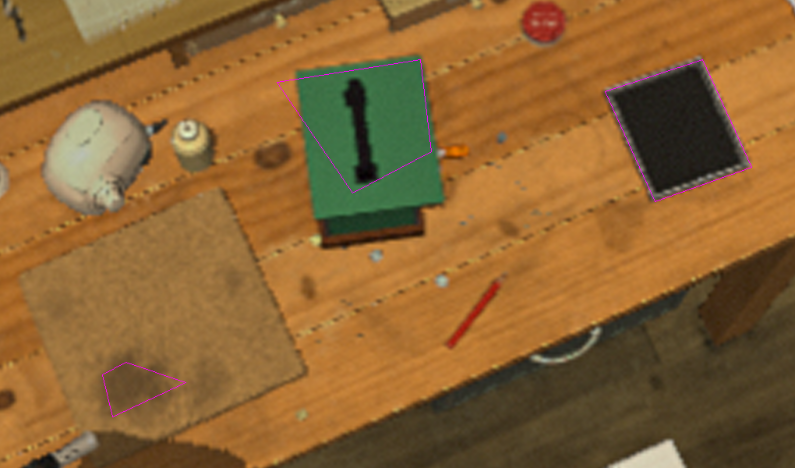

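```bash
python3 - <<'E'
from h import *
c=load("top0.npz")
def fit(model,uv,x0):
    f=lambda p:(proj(c,model@Rz(p[2]).T+[p[0],p[1],0])-uv).ravel()
    r=least_squares(f,x0); print(r.x.round(3),r.fun.round(2)); return r.x
up=lambda P,s,o:(np.array(P)+.5)/s-.5+np.array(o)
# lid: front is image right. corners TL(back,+y?) 
uv=up([(121,136),(358,107),(405,390),(157,420)],6,(260,150))
W=back(c,uv,119); print(W.round(1))
uvk=np.array([[331.57,197.94]])
# chest frame: x to back(image left). image top = world +x far. z up => y = z x x
M=np.array([[61,-84,119],[-76,-84,119],[-76,84,119],[61,84,119]],float)
p=fit(np.r_[M,[[-103,0,36]]],np.r_[uv,uvk],[580,15,1.6])
uvb=up([(225,210),(308,388),(35,295)],3,(180,140)); print(back(c,uvb,18).round(1))
Wb=back(c,uvb,18)
B=np.array([[116.5,-123,18],[-116.5,-123,18],[116.5,123,18]])
fit(B,uvb,[500,300,0.0])
B2=np.array([[123,-116.5,18],[-123,-116.5,18],[123,116.5,18]])
fit(B2,uvb,[500,300,0.0])
T=np.array([[-70,-60,12],[-70,60,12],[70,60,12],[70,-60,12]],float)
fit(T,np.array([[425.7, 203.0], [394.6, 214.1], [378.7, 178.8], [409.8, 168.5]]),[455,-323,0])
E
```

```text
[[648.6  52.5 119. ]
 [611.4 -74.4 119. ]
 [450.3 -30.2 119. ]
 [488.5  97.9 119. ]]
[551.734  18.357   1.293] [-0.49 -0.    0.89 -0.45  0.45 -0.13 -0.51  0.47 -0.35  0.05]
[[596.9 174.7  18. ]
 [366.9 167.3  18. ]
 [589.6 410.5  18. ]]
[4.78216e+02 2.90958e+02 2.30000e-02] [ 1.02 -0.6   0.82  0.38 -1.88  0.09]
[4.75286e+02 2.87594e+02 5.20000e-02] [-1.55 -1.5   1.65  1.99 -0.18 -0.69]
[ 4.54894e+02 -3.23854e+02 -6.60000e-02] [ 0.14 -0.02 -0.26  0.15  0.14  0.1  -0.03 -0.24]
```

```bash
cat > plan.py <<'E'
import numpy as np
from scipy.spatial.transform import Rotation as Ro
from rig import sense
CH=np.array([551.7,18.4,0]); YAW=1.293
cx=np.array([np.cos(YAW),np.sin(YAW),0]); cy=np.array([-np.sin(YAW),np.cos(YAW),0]); cz=np.array([0,0,1.])
def cur():
    s=sense(); q=s["ee_rot"]; return s,Ro.from_quat([q[1],q[2],q[3],q[0]]).as_matrix(),s["eef_pos"]
def lean(th,sg=1,yaw=YAW):
    cx=np.array([np.cos(yaw),np.sin(yaw),0]); cy=np.array([-np.sin(yaw),np.cos(yaw),0])
    y=np.sin(th)*cx-np.cos(th)*cz; z=sg*cy; return np.c_[np.cross(y,z),y,z]
def show(P=None,R=None):
    s,Rc,p=cur()
    print("t",round(s["time_s"],2),"p",p.round(1),"j",s["joints"].round(2),"F",s["force"].round(1),"g",round(s["grip_width"]*85.4,1)); print(Rc.round(3).tolist())
    if P is not None: print("shift tool",(Rc.T@(P-p)).round(1),"world",(P-p).round(1))
    if R is not None: print("rotvec tool",Ro.from_matrix(Rc.T@R).as_rotvec().round(4))
E
python3 - <<'E'
from plan import *
for sg in (1,-1):
    R=lean(np.radians(35),sg); G=CH-107*cx+36*cz; P=G+12*R[:,1]; print("grasp tcp",P.round(1)); show(P-100*R[:,1],R)
E
```

```text
grasp tcp [524.2 -77.9  26.2]
t 0.1 p [205.7 482.8 230.8] j [ 0.94  0.31  1.5   0.    1.33 -0.22] F [ 0.3 -1.2 -0.6] g 85.6
[[0.92, -0.001, 0.392], [-0.392, -0.001, 0.92], [-0.0, -1.0, -0.001]]
shift tool [ 520.1  123.1 -447.7] world [ 302.9 -615.8 -122.7]
rotvec tool [ 0.5169 -1.6372 -0.4565]
grasp tcp [524.2 -77.9  26.2]
t 0.1 p [205.7 482.8 230.8] j [ 0.94  0.31  1.5   0.    1.33 -0.22] F [ 0.3 -1.2 -0.6] g 85.6
[[0.92, -0.001, 0.392], [-0.392, -0.001, 0.92], [-0.0, -1.0, -0.001]]
shift tool [ 520.1  123.1 -447.7] world [ 302.9 -615.8 -122.7]
rotvec tool [0.4416 1.3969 0.5   ]
```

```bash
python3 -m handwheel '[{"grip":60,"tx":30,"tz":-26},{"tx":30,"tz":-26},{"tx":30,"tz":-26},{"tx":30,"tz":-26},{"tx":30,"tz":-26},{"tx":30,"tz":-26},{"tx":30,"tz":-26},{"tx":30,"tz":-26},{"tx":30,"tz":-26}]' 60 && python3 -m handwheel '[{"tx":30,"tz":-26},{"tx":30,"tz":-26},{"tx":30,"tz":-26},{"tx":30,"tz":-26},{"tx":30,"tz":-26},{"tx":30,"tz":-26},{"tx":30,"tz":-26},{"tx":30,"tz":-26},{},{}]'; python3 - <<'E'
from plan import *
import cv2; from rig import eyes
R=lean(np.radians(35),-1); G=CH-107*cx+36*cz; P=G+12*R[:,1]; show(P-100*R[:,1],R)
for n in ["scene","top"]:
    c=eyes.capture(n); cv2.imwrite(f"pics/{n}1.png",c["pixels"][:,:,::-1]); np.savez(f"{n}1.npz",**c)
E
```

```text
t 0.1 p [205.7 482.8 230.8] j [ 0.94  0.31  1.5   0.    1.33 -0.22] F [ 0.3 -1.2 -0.6] g 85.6
[[0.92, -0.001, 0.392], [-0.392, -0.001, 0.92], [-0.0, -1.0, -0.001]]
shift tool [ 520.1  123.1 -447.7] world [ 302.9 -615.8 -122.7]
rotvec tool [0.4416 1.3969 0.5   ]invalid input
```

View pics/top1.png

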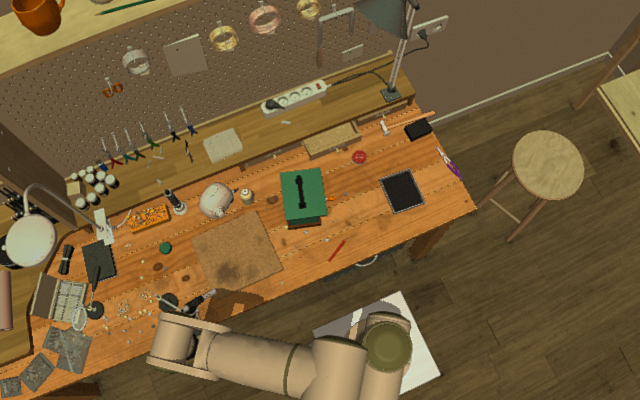

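View pics/scene1.png

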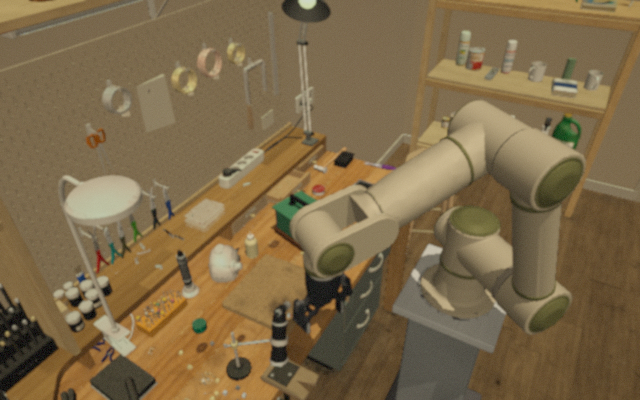

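Pictures unchanged from the start: the call was refused, so rows evidently need all seven numbers.

```bash
python3 -m handwheel '[{"grip":60,"tx":30,"ty":0,"tz":-26,"wx":0,"wy":0,"wz":0},{"grip":60,"tx":30,"ty":0,"tz":-26,"wx":0,"wy":0,"wz":0},{"grip":60,"tx":30,"ty":0,"tz":-26,"wx":0,"wy":0,"wz":0},{"grip":60,"tx":30,"ty":0,"tz":-26,"wx":0,"wy":0,"wz":0},{"grip":60,"tx":30,"ty":0,"tz":-26,"wx":0,"wy":0,"wz":0},{"grip":60,"tx":30,"ty":0,"tz":-26,"wx":0,"wy":0,"wz":0},{"grip":60,"tx":30,"ty":0,"tz":-26,"wx":0,"wy":0,"wz":0},{"grip":60,"tx":30,"ty":0,"tz":-26,"wx":0,"wy":0,"wz":0},{"grip":60,"tx":30,"ty":0,"tz":-26,"wx":0,"wy":0,"wz":0}]' 60
```

```text
time_s: 0.95
eef_pos: [362.8, 160.0, 231.4]
ee_rot: [0.693, -0.693, 0.141, -0.142]
force: [0.4, 0.6, 0.5]
grip_width: 0.704
```

```bash
python3 -m handwheel '[{"grip":60,"tx":30,"ty":0,"tz":-26,"wx":0,"wy":0,"wz":0},{"grip":60,"tx":30,"ty":0,"tz":-26,"wx":0,"wy":0,"wz":0},{"grip":60,"tx":30,"ty":0,"tz":-26,"wx":0,"wy":0,"wz":0},{"grip":60,"tx":30,"ty":0,"tz":-26,"wx":0,"wy":0,"wz":0},{"grip":60,"tx":30,"ty":0,"tz":-26,"wx":0,"wy":0,"wz":0},{"grip":60,"tx":30,"ty":0,"tz":-26,"wx":0,"wy":0,"wz":0},{"grip":60,"tx":30,"ty":0,"tz":-26,"wx":0,"wy":0,"wz":0},{"grip":60,"tx":30,"ty":0,"tz":-26,"wx":0,"wy":0,"wz":0},{"grip":60,"tx":0,"ty":0,"tz":0,"wx":0,"wy":0,"wz":0}]' 60; python3 - <<'E'
from plan import *
import cv2; from rig import eyes
R=lean(np.radians(35),-1); G=CH-107*cx+36*cz; P=G+12*R[:,1]; show(P-100*R[:,1],R)
for n in ["scene","top"]:
    c=eyes.capture(n); cv2.imwrite(f"pics/{n}2.png",c["pixels"][:,:,::-1]); np.savez(f"{n}2.npz",**c)
E
```

```text
time_s: 1.7
eef_pos: [503.3, -128.9, 230.3]
ee_rot: [-0.692, 0.693, -0.143, 0.143]
force: [0.1, 0.2, 0.8]
grip_width: 0.7
t 1.7 p [ 503.3 -128.9  230.3] j [-0.48  0.3   1.52 -0.    1.32 -1.64] F [0.1 0.2 0.8] g 59.8
[[0.918, -0.0, 0.396], [-0.396, -0.001, 0.918], [0.0, -1.0, -0.001]]
shift tool [  6.4 122.3  -1.6] world [   5.2   -4.1 -122.3]
rotvec tool [0.4398 1.3926 0.5011]
```

View pics/top2.png

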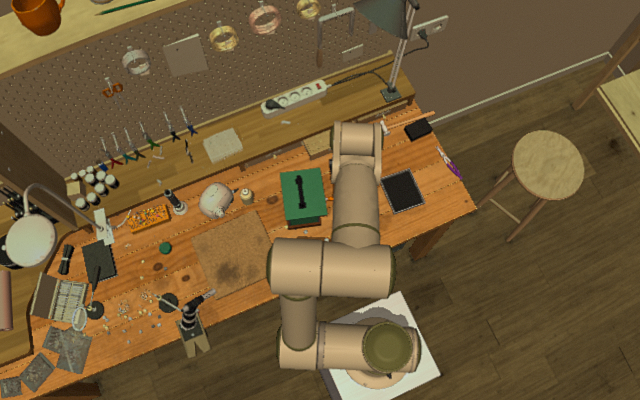

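View pics/scene2.png

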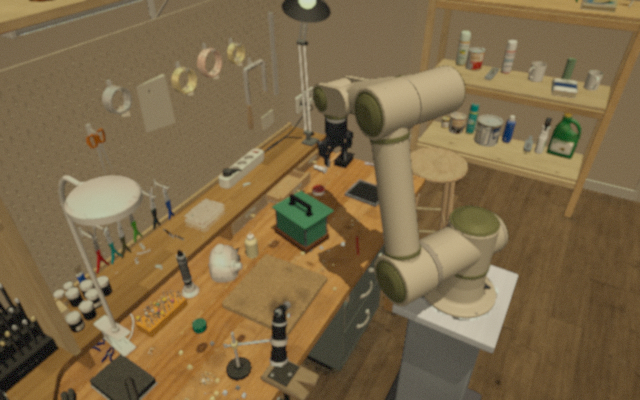

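```bash
python3 -m handwheel '[{"grip":60,"tx":0,"ty":0,"tz":0,"wx":0.034,"wy":0.107,"wz":0.0385},{"grip":60,"tx":0,"ty":0,"tz":0,"wx":0.034,"wy":0.107,"wz":0.0385},{"grip":60,"tx":0,"ty":0,"tz":0,"wx":0.034,"wy":0.107,"wz":0.0385},{"grip":60,"tx":0,"ty":0,"tz":0,"wx":0.034,"wy":0.107,"wz":0.0385},{"grip":60,"tx":0,"ty":0,"tz":0,"wx":0.034,"wy":0.107,"wz":0.0385},{"grip":60,"tx":0,"ty":0,"tz":0,"wx":0.034,"wy":0.107,"wz":0.0385},{"grip":60,"tx":0,"ty":0,"tz":0,"wx":0.034,"wy":0.107,"wz":0.0385},{"grip":60,"tx":0,"ty":0,"tz":0,"wx":0.034,"wy":0.107,"wz":0.0385},{"grip":60,"tx":0,"ty":0,"tz":0,"wx":0.034,"wy":0.107,"wz":0.0385},{"grip":60,"tx":0,"ty":0,"tz":0,"wx":0.034,"wy":0.107,"wz":0.0385}]'; python3 - <<'E'
import cv2
a=cv2.imread("pics/scene2.png"); cv2.imwrite("pics/s2a.png",cv2.resize(a[185:345,210:370],None,fx=3.75,fy=3.75,interpolation=cv2.INTER_CUBIC))
a=cv2.imread("pics/top2.png"); cv2.imwrite("pics/t2a.png",cv2.resize(a[150:310,180:340],None,fx=3.75,fy=3.75,interpolation=cv2.INTER_CUBIC))
E
```

```text
time_s: 2.63
eef_pos: [501.6, -122.1, 231.6]
ee_rot: [0.639, -0.365, 0.571, -0.364]
force: [0.1, 0.1, -0.2]
grip_width: 0.708
```

View pics/s2a.png

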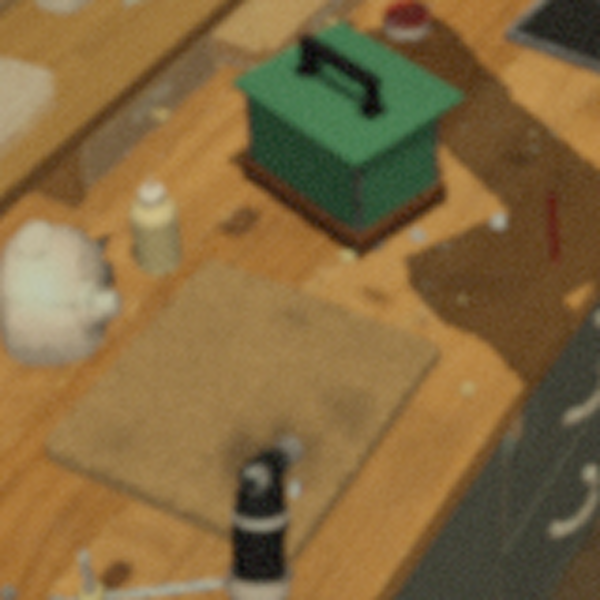

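View pics/t2a.png

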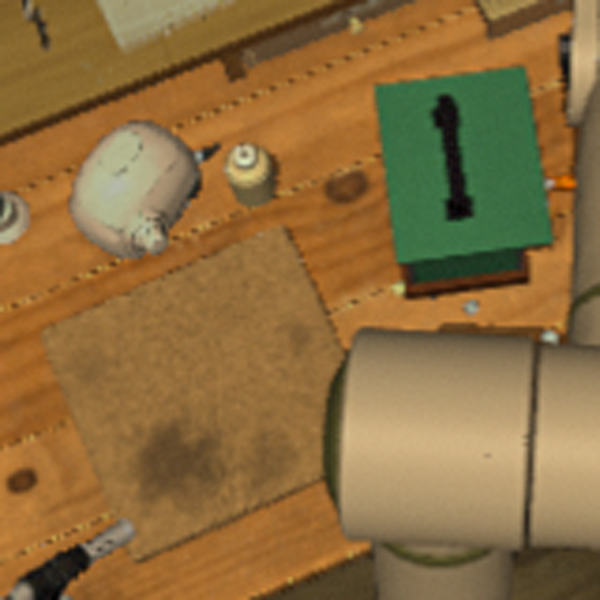

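```bash
python3 - <<'E'
from h import *
ct=load("top0.npz"); cs=load("scene2.npz")
up=lambda P,s,o:(np.array(P,float)+.5)/s-.5+np.array(o)
def fit(A,x0,cal=False):
    def f(p):
        out=[]
        for c,M,uv in A: out.append((proj(c,np.array(M,float)@Rz(p[2]).T+[p[0],p[1],0])-uv).ravel())
        return np.concatenate(out)
    r=least_squares(f,x0,loss='soft_l1'); print(r.x.round(3)); print(f(r.x).round(2).tolist()); return r.x
M=[[61,-84,119],[-76,-84,119],[-76,84,119],[61,84,119]]
tl=up([(121,136),(358,107),(405,390),(157,420)],6,(260,150)); tl2=up([(376,86),(525,67),(552,243),(397,263)],3.75,(180,150))
sl=up([(236,84),(343,24),(463,97),(355,160)],3.75,(210,185))
kn=[[331.57,197.94]]
p=fit([(ct,M,tl),(ct,[[-103,0,36]],kn)],[552,18,1.29])
fit([(ct,M,tl),(ct,M,tl2),(ct,[[-103,0,36]],kn),(cs,M,sl)],[552,18,1.29])
fit([(cs,M,sl)],[552,18,1.29])
B={'FR':[116.5,-123,18],'NR':[-116.5,-123,18],'FL':[116.5,123,18],'NL':[-116.5,123,18]}
tb=np.r_[up([(287,228),(43,333),(138,560)],3.75,(180,150)),up([(308,388)],3,(180,140))]
sb=up([(212,262),(440,350),(47,450)],3.75,(210,185))
fit([(ct,[B['FR'],B['FL'],B['NL'],B['NR']],tb)],[478,290,0.02])
fit([(ct,[B['FR'],B['FL'],B['NL'],B['NR']],tb),(cs,[B['FR'],B['NR'],B['FL']],sb)],[478,290,0.02])
E
python3 -m handwheel '[{"grip":60,"tx":0,"ty":0,"tz":0,"wx":0.034,"wy":0.107,"wz":0.0385},{"grip":60,"tx":0,"ty":0,"tz":0,"wx":0.034,"wy":0.107,"wz":0.0385},{"grip":60,"tx":0,"ty":0,"tz":0,"wx":0.034,"wy":0.107,"wz":0.0385},{"grip":60,"tx":0,"ty":0,"tz":0,"wx":0,"wy":0,"wz":0}]'; python3 - <<'E'
from plan import *
R=lean(np.radians(35),-1); G=CH-107*cx+36*cz; P=G+12*R[:,1]; show(P-100*R[:,1],R)
E
```

```text
[551.7    18.218   1.292]
[-0.42, -0.04, 0.97, -0.43, 0.47, -0.11, -0.5, 0.45, -0.3, 0.08]
[551.516  18.641   1.29 ]
[-0.46, 0.01, 0.94, -0.3, 0.32, 0.05, -0.67, 0.51, -0.61, -0.3, 0.56, -0.38, 0.57, 0.2, -0.42, 0.33, -0.38, 0.24, -1.27, -1.08, -0.29, -1.36, 1.14, -0.39, 0.23, 1.15]
[550.213  20.64    1.286]
[-1.26, -0.73, -0.15, -0.98, 1.2, 0.12, 0.14, 1.63]
[4.77149e+02 2.87794e+02 2.70000e-02]
[0.3, -1.52, -0.76, -0.24, -0.73, 1.44, 1.9, 0.1]
[4.76446e+02 2.90474e+02 3.10000e-02]
[-0.53, -1.11, -1.5, 0.43, -1.23, 2.03, 1.3, 0.42, 0.31, -1.33, 1.56, -1.35, -1.19, -0.88]
time_s: 2.97
eef_pos: [500.9, -122.6, 231.0]
ee_rot: [0.577, -0.236, 0.667, -0.408]
force: [-0.0, 0.6, -0.2]
grip_width: 0.702
t 2.97 p [ 500.9 -122.6  231. ] j [-0.74  0.37  1.55  0.54  1.54 -0.57] F [-0.   0.6 -0.2] g 59.9
[[-0.223, 0.156, 0.962], [-0.786, 0.555, -0.272], [-0.577, -0.817, -0.001]]
shift tool [77.4 95.8 10.3] world [   7.6  -10.5 -123. ]
rotvec tool [ 0.0018  0.001  -0.0041]
```

```bash
python3 -m handwheel '[{"grip":50,"tx":26,"ty":20,"tz":3.5,"wx":0,"wy":0,"wz":0},{"grip":50,"tx":26,"ty":20,"tz":3.5,"wx":0,"wy":0,"wz":0},{"grip":50,"tx":25.4,"ty":20,"tz":3.3,"wx":0,"wy":0,"wz":0},{"grip":50,"tx":0,"ty":20,"tz":0,"wx":0,"wy":0,"wz":0},{"grip":50,"tx":0,"ty":16,"tz":0,"wx":0,"wy":0,"wz":0},{"grip":50,"tx":0,"ty":20,"tz":0,"wx":0,"wy":0,"wz":0},{"grip":50,"tx":0,"ty":20,"tz":0,"wx":0,"wy":0,"wz":0},{"grip":50,"tx":0,"ty":0,"tz":0,"wx":0,"wy":0,"wz":0}]'; python3 - <<'E'
from plan import *
import cv2; from rig import eyes
R=lean(np.radians(35),-1); G=CH-107*cx+36*cz; P=G+12*R[:,1]; show(P,R)
for n in ["scene","top"]:
    c=eyes.capture(n); cv2.imwrite(f"pics/{n}3.png",cv2.resize(c["pixels"][150:250,260:360] if n=="top" else c["pixels"][150:250,260:360],None,fx=6,fy=6,interpolation=2)[:,:,::-1]); np.savez(f"{n}3.npz",**c)
E
```

```text
time_s: 3.63
eef_pos: [515.0, -108.7, 73.6]
ee_rot: [0.579, -0.24, 0.666, -0.406]
force: [-0.5, 0.5, -0.9]
grip_width: 0.59
t 3.63 p [ 515.  -108.7   73.6] j [-0.7   0.59  1.67  0.59  1.23 -0.74] F [-0.5  0.5 -0.9] g 50.4
[[-0.215, 0.15, 0.965], [-0.788, 0.556, -0.263], [-0.576, -0.817, -0.001]]
shift tool [ 1.1 57.3  0.9] world [  9.2  30.8 -47.4]
rotvec tool [ 0.0079  0.0091 -0.0032]
```

View pics/top3.png

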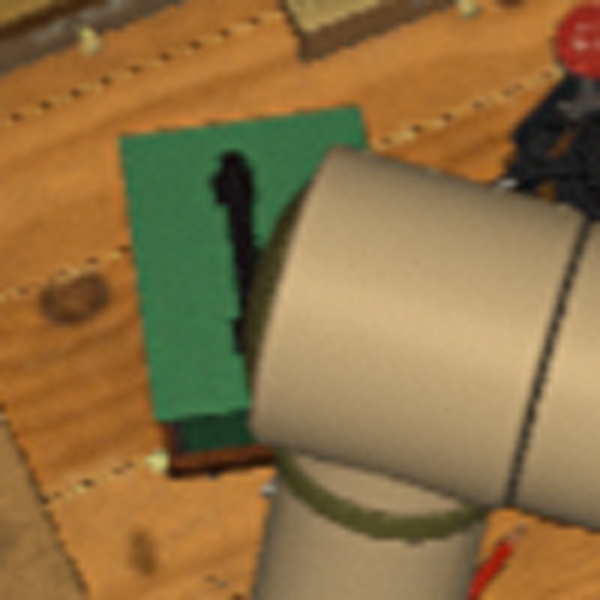

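View pics/scene3.png

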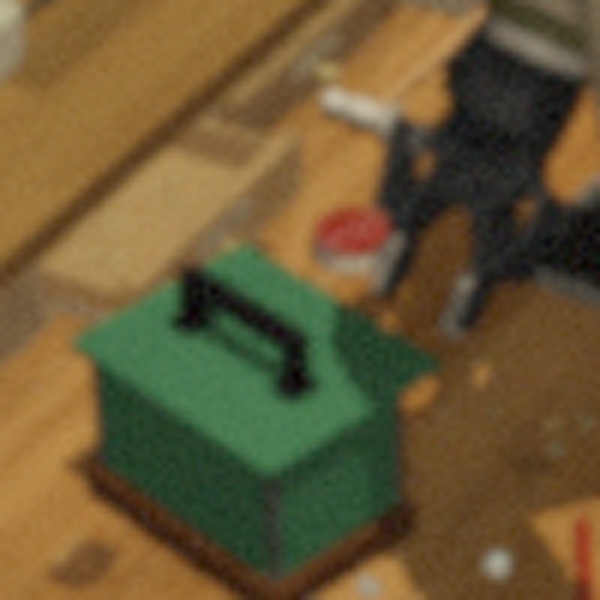

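```bash
python3 -m handwheel '[{"grip":50,"tx":0.5,"ty":15,"tz":0.5,"wx":0,"wy":0,"wz":0},{"grip":50,"tx":0.5,"ty":15,"tz":0.4,"wx":0.007,"wy":0.008,"wz":0},{"grip":50,"tx":0,"ty":12,"tz":0,"wx":0,"wy":0,"wz":0},{"grip":50,"tx":0,"ty":10,"tz":0,"wx":0,"wy":0,"wz":0},{"grip":50,"tx":0,"ty":5,"tz":0,"wx":0,"wy":0,"wz":0},{"grip":50,"tx":0,"ty":0,"tz":0,"wx":0,"wy":0,"wz":0},{"grip":50,"tx":0,"ty":0,"tz":0,"wx":0,"wy":0,"wz":0}]'; python3 - <<'E'
from plan import *
import cv2; from rig import eyes
R=lean(np.radians(35),-1); G=CH-107*cx+36*cz; P=G+12*R[:,1]; show(P,R)
c=eyes.capture("scene"); cv2.imwrite("pics/scene4.png",cv2.resize(c["pixels"][150:250,260:360],None,fx=6,fy=6,interpolation=2)[:,:,::-1])
E
```

```text
time_s: 4.32
eef_pos: [525.9, -81.8, 28.7]
ee_rot: [0.576, -0.234, 0.666, -0.412]
force: [-0.1, 0.4, 0.0]
grip_width: 0.585
t 4.32 p [525.9 -81.8  28.7] j [-0.65  0.66  1.7   0.64  1.12 -0.76] F [-0.1  0.4  0. ] g 50.0
[[-0.226, 0.163, 0.96], [-0.786, 0.552, -0.279], [-0.575, -0.818, 0.004]]
shift tool [-1.2  3.9 -2.7] world [-1.7  3.9 -2.5]
rotvec tool [-0.0057 -0.0016 -0.0019]
```

View pics/scene4.png

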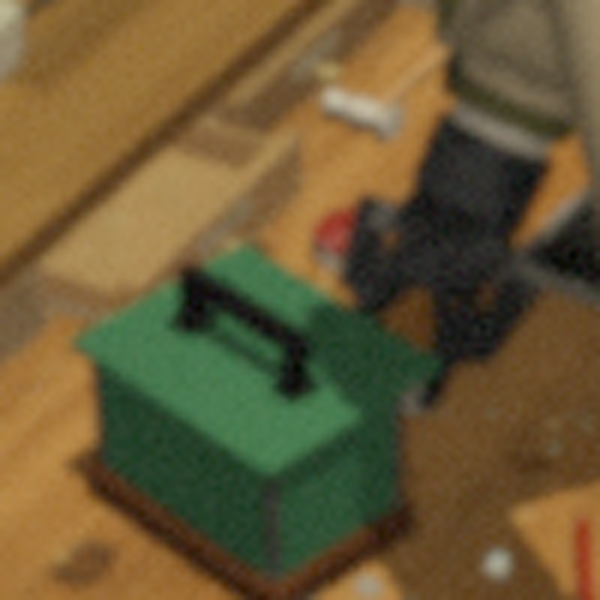

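Fingers straddle the knob, in front of the visor, no contact. Final small shift, then close.

```bash
python3 -m handwheel '[{"grip":50,"tx":-1.2,"ty":4,"tz":-2.7,"wx":-0.005,"wy":0,"wz":0},{"grip":5,"tx":0,"ty":0,"tz":0,"wx":0,"wy":0,"wz":0},{"grip":5,"tx":0,"ty":0,"tz":0,"wx":0,"wy":0,"wz":0},{"grip":5,"tx":0,"ty":0,"tz":0,"wx":0,"wy":0,"wz":0},{"grip":5,"tx":0,"ty":0,"tz":0,"wx":0,"wy":0,"wz":0},{"grip":5,"tx":0,"ty":0,"tz":0,"wx":0,"wy":0,"wz":0},{"grip":5,"tx":0,"ty":0,"tz":0,"wx":0,"wy":0,"wz":0},{"grip":5,"tx":0,"ty":0,"tz":0,"wx":0,"wy":0,"wz":0}]' 40; python3 -c "
from plan import *
show()"
```

```text
time_s: 5.03
eef_pos: [524.4, -77.9, 25.9]
ee_rot: [0.576, -0.235, 0.667, -0.41]
force: [3.1, 0.2, 1.3]
grip_width: 0.132
t 5.03 p [524.4 -77.9  25.9] j [-0.65  0.66  1.71  0.64  1.11 -0.76] F [3.1 0.2 1.3] g 11.3
[[-0.227, 0.159, 0.961], [-0.786, 0.553, -0.277], [-0.575, -0.818, -0.0]]
```

```bash
python3 -m handwheel '[{"grip":5,"tx":0,"ty":0,"tz":0,"wx":0,"wy":0,"wz":0},{"grip":5,"tx":4.1,"ty":-2.9,"tz":0,"wx":0,"wy":0,"wz":0},{"grip":5,"tx":4.1,"ty":-2.9,"tz":0,"wx":0,"wy":0,"wz":0},{"grip":5,"tx":4.1,"ty":-2.9,"tz":0,"wx":0,"wy":0,"wz":0}]'; python3 - <<'E'
from plan import *
import cv2; from rig import eyes
show()
c=eyes.capture("scene"); cv2.imwrite("pics/scene5.png",cv2.resize(c["pixels"][150:250,260:360],None,fx=6,fy=6,interpolation=2)[:,:,::-1])
E
```

```text
time_s: 5.37
eef_pos: [519.6, -92.6, 25.7]
ee_rot: [0.576, -0.235, 0.667, -0.41]
force: [1.4, 0.1, -0.9]
grip_width: 0.134
t 5.37 p [519.6 -92.6  25.7] j [-0.67  0.67  1.7   0.63  1.13 -0.77] F [ 1.4  0.1 -0.9] g 11.5
[[-0.226, 0.158, 0.961], [-0.786, 0.553, -0.276], [-0.575, -0.818, -0.001]]
```

View pics/scene5.png

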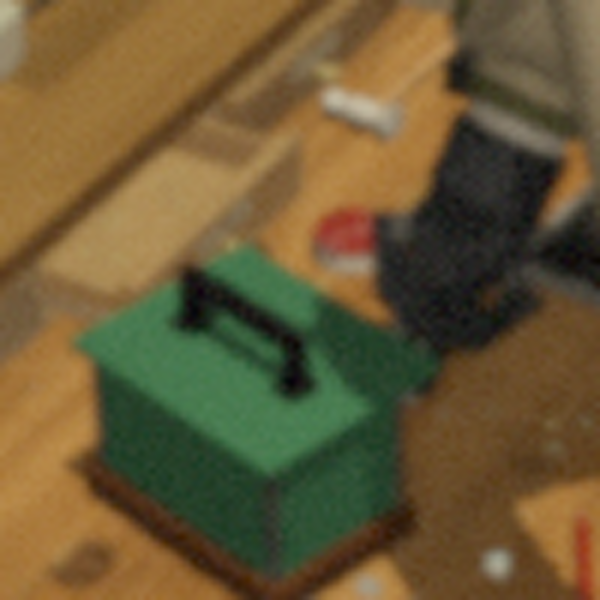

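```bash
python3 -m handwheel '[{"grip":5,"tx":4.9,"ty":-3.45,"tz":0,"wx":0,"wy":0,"wz":0},{"grip":5,"tx":8.2,"ty":-5.75,"tz":0,"wx":0,"wy":0,"wz":0},{"grip":5,"tx":8.2,"ty":-5.75,"tz":0,"wx":0,"wy":0,"wz":0},{"grip":5,"tx":8.2,"ty":-5.75,"tz":0,"wx":0,"wy":0,"wz":0},{"grip":5,"tx":8.2,"ty":-5.75,"tz":0,"wx":0,"wy":0,"wz":0},{"grip":5,"tx":8.2,"ty":-5.75,"tz":0,"wx":0,"wy":0,"wz":0},{"grip":5,"tx":0,"ty":-20,"tz":0,"wx":0,"wy":0,"wz":0},{"grip":5,"tx":0,"ty":-30,"tz":0,"wx":0,"wy":0,"wz":0},{"grip":5,"tx":0,"ty":0,"tz":0,"wx":0,"wy":0,"wz":0}]'; python3 - <<'E'
from plan import *
import cv2; from rig import eyes
show()
for n,(a,b) in {"scene":(270,130),"top":(310,140)}.items():
    c=eyes.capture(n); cv2.imwrite(f"pics/{n}6.png",cv2.resize(c["pixels"][b:b+100,a:a+130],None,fx=6,fy=6,interpolation=2)[:,:,::-1])
E
```

```text
time_s: 6.17
eef_pos: [497.2, -177.8, 69.8]
ee_rot: [0.576, -0.235, 0.665, -0.413]
force: [-0.2, -1.3, 0.2]
grip_width: 0.128
t 6.17 p [ 497.2 -177.8   69.8] j [-0.82  0.62  1.62  0.54  1.28 -0.8 ] F [-0.2 -1.3  0.2] g 10.9
[[-0.226, 0.163, 0.96], [-0.788, 0.549, -0.279], [-0.572, -0.82, 0.005]]
```

View pics/scene6.png

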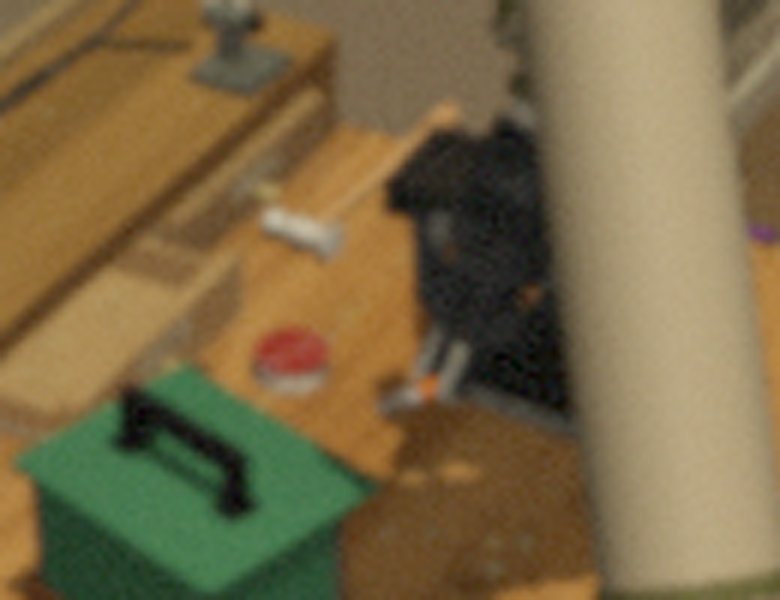

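View pics/top6.png

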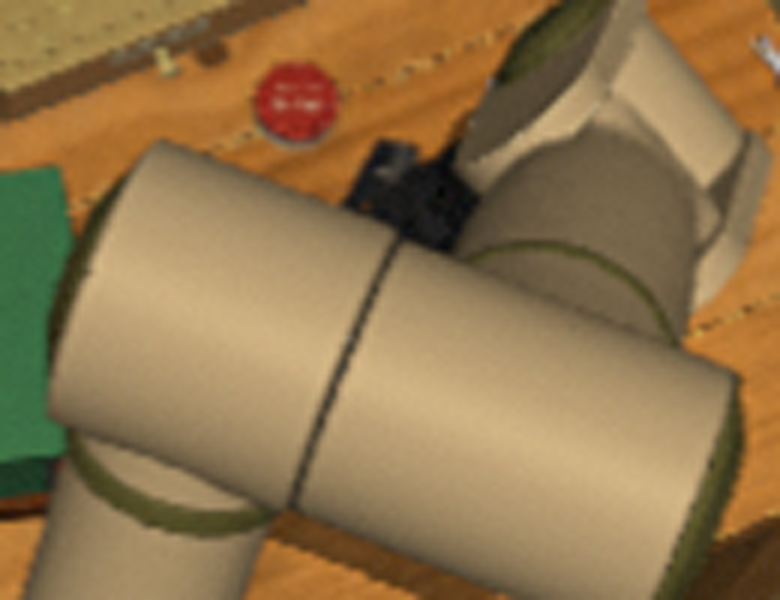

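```bash
python3 - <<'E'
from plan import *
s,R,p=cur()
K=np.array([451,-338,28.]); show(K+12*R[:,1]-4*cx, lean(np.radians(35),-1))
from h import *
c=load("top0.npz"); print(back(c,[(452,162),(418,129),(359.5,157)],10).round())
E
```

```text
t 6.27 p [ 496.4 -174.7   67. ] j [-0.82  0.63  1.62  0.54  1.28 -0.8 ] F [-0.6  0.  -0.9] g 11.0
[[-0.227, 0.16, 0.961], [-0.786, 0.552, -0.277], [-0.575, -0.818, 0.0]]
shift tool [164.4 -55.8   1.7] world [ -44.6 -160.5  -48.8]
rotvec tool [-0.0021 -0.0026 -0.0014]
[[ 482. -542.   10.]
 [ 649. -491.   10.]
 [ 634. -243.   10.]]
```

```bash
python3 -m handwheel '[{"grip":5,"tx":30,"ty":-14,"tz":0,"wx":0,"wy":0,"wz":0},{"grip":5,"tx":30,"ty":-14,"tz":0,"wx":0,"wy":0,"wz":0},{"grip":5,"tx":30,"ty":-14,"tz":0,"wx":0,"wy":0,"wz":0},{"grip":5,"tx":30,"ty":-14,"tz":0,"wx":0,"wy":0,"wz":0},{"grip":5,"tx":30,"ty":-14,"tz":0,"wx":0,"wy":0,"wz":0},{"grip":5,"tx":0,"ty":0,"tz":0,"wx":0,"wy":0,"wz":0}]'; python3 - <<'E'
from plan import *
import cv2; from rig import eyes
s,R,p=cur()
K=np.array([451,-338,28.]); show(K+12*R[:,1]-4*cx, lean(np.radians(35),-1))
for n,(a,b) in {"scene":(270,130),"top":(340,120)}.items():
    c=eyes.capture(n); cv2.imwrite(f"pics/{n}7.png",cv2.resize(c["pixels"][b:b+100,a:a+130],None,fx=6,fy=6,interpolation=2)[:,:,::-1])
E
```

```text
time_s: 6.77
eef_pos: [449.5, -334.4, 35.4]
ee_rot: [0.574, -0.234, 0.668, -0.411]
force: [0.1, -0.2, -0.1]
grip_width: 0.127
t 6.77 p [ 449.5 -334.4   35.4] j [-1.05  0.8   1.39  0.43  1.42 -0.93] F [ 0.1 -0.2 -0.1] g 10.8
[[-0.23, 0.16, 0.96], [-0.785, 0.552, -0.28], [-0.575, -0.818, -0.002]]
shift tool [10.  14.   2.5] world [  2.4  -0.8 -17.2]
rotvec tool [-0.002  -0.0063 -0.0018]
```

View pics/scene7.png

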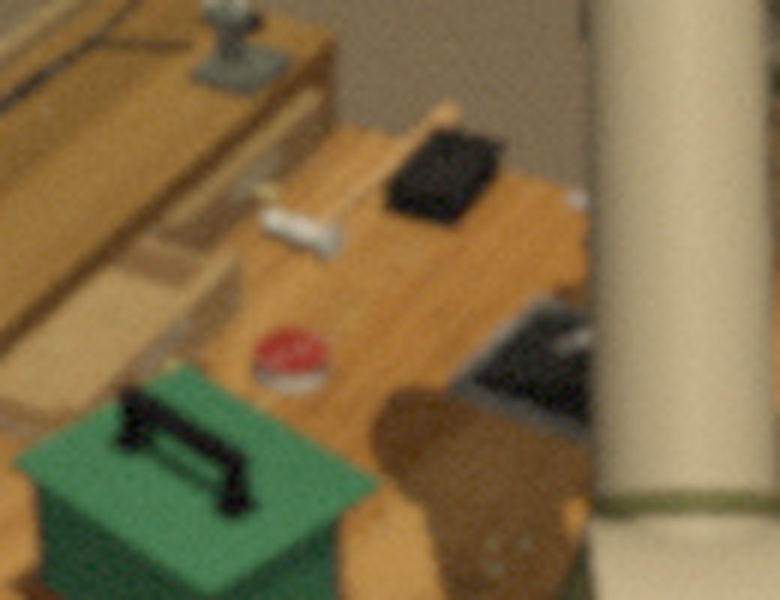

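View pics/top7.png

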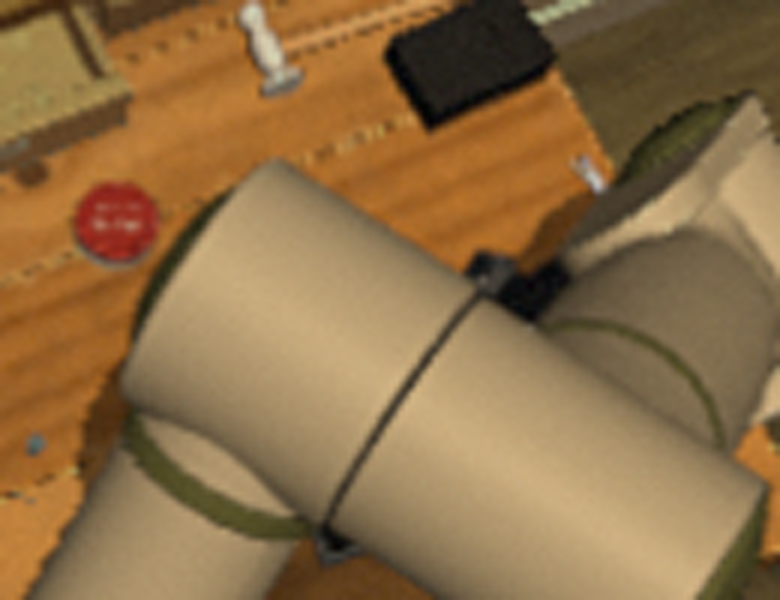

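```bash
python3 -m handwheel '[{"grip":5,"tx":5,"ty":7,"tz":1.5,"wx":0,"wy":0,"wz":0},{"grip":5,"tx":5,"ty":7,"tz":1,"wx":0,"wy":0,"wz":0},{"grip":5,"tx":0,"ty":0,"tz":0,"wx":0,"wy":0,"wz":0},{"grip":5,"tx":0,"ty":0,"tz":0,"wx":0,"wy":0,"wz":0}]'; python3 -c "
from plan import *
show()"
```

```text
time_s: 7.2
eef_pos: [453.9, -329.9, 19.7]
ee_rot: [0.576, -0.235, 0.668, -0.409]
force: [0.2, 0.5, -0.5]
grip_width: 0.132
t 7.2 p [ 453.9 -329.9   19.7] j [-1.04  0.83  1.39  0.44  1.4  -0.94] F [ 0.2  0.5 -0.5] g 11.2
[[-0.226, 0.157, 0.961], [-0.785, 0.555, -0.275], [-0.576, -0.817, -0.002]]
```

```bash
python3 -m handwheel '[{"grip":5,"tx":3.2,"ty":4.5,"tz":0,"wx":0,"wy":0,"wz":0},{"grip":5,"tx":0,"ty":0,"tz":0,"wx":0,"wy":0,"wz":0},{"grip":30,"tx":0,"ty":0,"tz":0,"wx":0,"wy":0,"wz":0},{"grip":40,"tx":0,"ty":0,"tz":0,"wx":0,"wy":0,"wz":0},{"grip":40,"tx":0,"ty":0,"tz":0,"wx":0,"wy":0,"wz":0},{"grip":40,"tx":0,"ty":0,"tz":0,"wx":0,"wy":0,"wz":0},{"grip":40,"tx":0,"ty":-20,"tz":0,"wx":0,"wy":0,"wz":0},{"grip":40,"tx":0,"ty":-35,"tz":0,"wx":0,"wy":0,"wz":0},{"grip":40,"tx":0,"ty":-40,"tz":0,"wx":0,"wy":0,"wz":0},{"grip":40,"tx":0,"ty":-40,"tz":0,"wx":0,"wy":0,"wz":0}]'; python3 - <<'E'
from plan import *
import cv2; from rig import eyes
show(CH+np.array([0,0,260.]),lean(0,-1))
for n,(a,b) in {"scene":(270,130),"top":(340,120)}.items():
    c=eyes.capture(n); cv2.imwrite(f"pics/{n}8.png",cv2.resize(c["pixels"][b:b+100,a:a+130],None,fx=6,fy=6,interpolation=2)[:,:,::-1])
E
```

```text
time_s: 8.03
eef_pos: [431.9, -406.2, 126.8]
ee_rot: [0.576, -0.235, 0.667, -0.41]
force: [-0.5, -0.9, 0.3]
grip_width: 0.466
t 8.03 p [ 431.9 -406.2  126.8] j [-1.12  0.77  1.17  0.39  1.68 -0.9 ] F [-0.5 -0.9  0.3] g 39.8
[[-0.227, 0.158, 0.961], [-0.786, 0.554, -0.276], [-0.576, -0.818, -0.002]]
shift tool [-437.4  145.1   -2.3] world [119.8 424.6 133.2]
rotvec tool [ 0.001  -0.0023 -0.6134]
```

View pics/scene8.png

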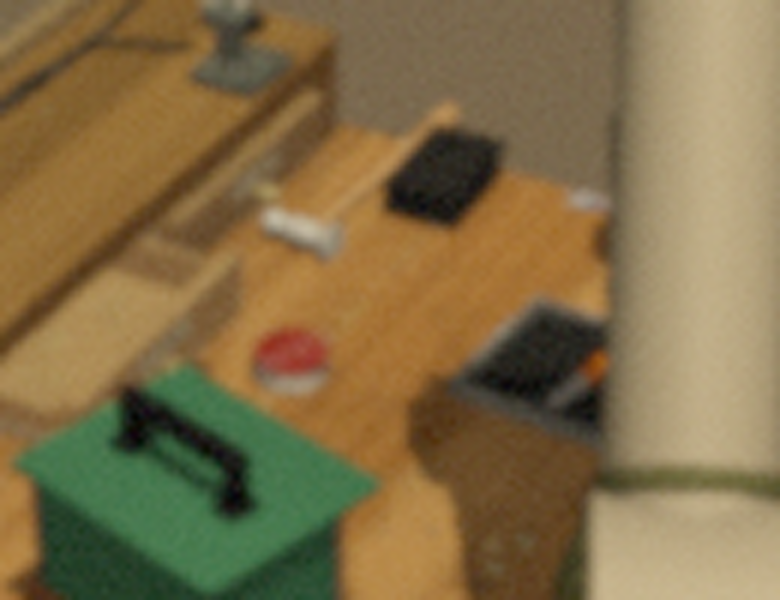

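View pics/top8.png

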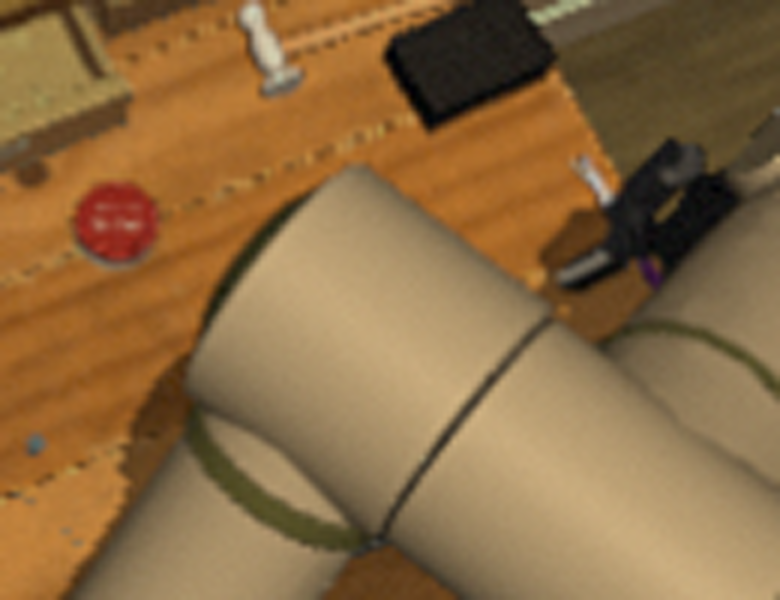

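```bash
python3 -m handwheel '[{"grip":60,"tx":0,"ty":-20,"tz":0,"wx":0,"wy":0,"wz":-0.122},{"grip":60,"tx":0,"ty":-20,"tz":0,"wx":0,"wy":0,"wz":-0.122},{"grip":60,"tx":0,"ty":-20,"tz":0,"wx":0,"wy":0,"wz":-0.122},{"grip":60,"tx":0,"ty":-20,"tz":0,"wx":0,"wy":0,"wz":-0.122},{"grip":60,"tx":0,"ty":-20,"tz":0,"wx":0,"wy":0,"wz":-0.122},{"grip":60,"tx":0,"ty":0,"tz":0,"wx":0,"wy":0,"wz":0}]'; python3 - <<'E'
from plan import *
import cv2; from rig import eyes
y=-cz; z=cx; Rg=np.c_[np.cross(y,z),y,z]
if (Rg[:,0]@[1,0,0])<0: Rg=np.c_[-Rg[:,0],y,-z]
show(CH+np.array([0,0,235.]),lean(0,-1)); show(None,Rg)
E
```

```text
time_s: 8.63
eef_pos: [424.6, -438.9, 222.1]
ee_rot: [-0.425, 0.427, -0.561, 0.567]
force: [0.3, 0.6, 1.6]
grip_width: 0.7
t 8.63 p [ 424.6 -438.9  222.1] j [-0.99  0.51  1.24 -0.    1.39 -0.72] F [0.3 0.6 1.6] g 59.8
[[-0.273, 0.003, 0.962], [-0.962, -0.008, -0.273], [0.007, -1.0, 0.005]]
shift tool [-474.5  -16.2   -2.4] world [127.1 457.3  12.9]
rotvec tool [-0.0053  0.0014  0.007 ]
t 8.63 p [ 424.6 -438.9  222.1] j [-0.99  0.51  1.24 -0.    1.39 -0.72] F [0.3 0.6 1.6] g 59.8
[[-0.273, 0.003, 0.962], [-0.962, -0.008, -0.273], [0.007, -1.0, 0.005]]
rotvec tool [ 1.4000e-03 -1.5694e+00  9.7000e-03]
```

Translate 474 mm along −tool x, staying at this height (chest top of handle 158).

```bash
python3 -m handwheel '[{"grip":60,"tx":-40,"ty":-2,"tz":0,"wx":-0.005,"wy":0,"wz":0.007},{"grip":60,"tx":-40,"ty":-2,"tz":0,"wx":0,"wy":0,"wz":0},{"grip":60,"tx":-40,"ty":-2,"tz":0,"wx":0,"wy":0,"wz":0},{"grip":60,"tx":-40,"ty":-2,"tz":0,"wx":0,"wy":0,"wz":0},{"grip":60,"tx":-40,"ty":-2,"tz":0,"wx":0,"wy":0,"wz":0},{"grip":60,"tx":-40,"ty":-2,"tz":0,"wx":0,"wy":0,"wz":0},{"grip":60,"tx":-40,"ty":-2,"tz":0,"wx":0,"wy":0,"wz":0},{"grip":60,"tx":-40,"ty":-2,"tz":0,"wx":0,"wy":0,"wz":0},{"grip":60,"tx":-40,"ty":0,"tz":0,"wx":0,"wy":0,"wz":0},{"grip":60,"tx":-40,"ty":0,"tz":0,"wx":0,"wy":0,"wz":0}]'
python3 -m handwheel '[{"grip":60,"tx":-40,"ty":0,"tz":0,"wx":0,"wy":-0.12,"wz":0},{"grip":60,"tx":0,"ty":0,"tz":0,"wx":0,"wy":-0.12,"wz":0},{"grip":60,"tx":0,"ty":0,"tz":0,"wx":0,"wy":-0.12,"wz":0},{"grip":60,"tx":0,"ty":0,"tz":0,"wx":0,"wy":-0.12,"wz":0},{"grip":60,"tx":0,"ty":0,"tz":0,"wx":0,"wy":-0.12,"wz":0},{"grip":60,"tx":0,"ty":0,"tz":0,"wx":0,"wy":-0.12,"wz":0},{"grip":60,"tx":0,"ty":0,"tz":0,"wx":0,"wy":-0.12,"wz":0},{"grip":60,"tx":0,"ty":0,"tz":0,"wx":0,"wy":-0.12,"wz":0},{"grip":60,"tx":0,"ty":0,"tz":0,"wx":0,"wy":-0.12,"wz":0},{"grip":60,"tx":0,"ty":0,"tz":0,"wx":0,"wy":-0.12,"wz":0}]'
python3 -m handwheel '[{"grip":60,"tx":0,"ty":0,"tz":0,"wx":0,"wy":-0.12,"wz":0},{"grip":60,"tx":0,"ty":0,"tz":0,"wx":0,"wy":-0.12,"wz":0},{"grip":60,"tx":0,"ty":0,"tz":0,"wx":0,"wy":-0.12,"wz":0},{"grip":60,"tx":0,"ty":0,"tz":0,"wx":0,"wy":0,"wz":0},{"grip":60,"tx":0,"ty":0,"tz":0,"wx":0,"wy":0,"wz":0}]'
cat >> plan.py <<'E'
Rg=np.c_[-cy,-cz,-cx]
E
python3 - <<'E'
from plan import *
import cv2; from rig import eyes
show(CH+np.array([0,0,132.]),Rg)
for n,(a,b) in {"scene":(210,130),"top":(260,120)}.items():
    c=eyes.capture(n); cv2.imwrite(f"pics/{n}9.png",cv2.resize(c["pixels"][b:b+130,a:a+160],None,fx=4.5,fy=4.5,interpolation=2)[:,:,::-1]); np.savez(n+"9.npz",**c)
E
```

```text
time_s: 9.47
eef_pos: [533.1, -53.5, 236.1]
ee_rot: [0.427, -0.424, 0.57, -0.56]
force: [0.1, 0.1, -0.6]
grip_width: 0.702
time_s: 10.3
eef_pos: [543.9, -17.1, 236.1]
ee_rot: [0.674, -0.667, 0.227, -0.221]
force: [-0.1, -0.5, -0.4]
grip_width: 0.704
time_s: 10.72
eef_pos: [544.1, -17.2, 236.5]
ee_rot: [0.704, -0.695, 0.106, -0.102]
force: [0.4, -0.6, -0.3]
grip_width: 0.701
t 10.72 p [544.1 -17.2 236.5] j [-0.25  0.35  1.43  0.01  1.37 -1.53] F [ 0.4 -0.6 -0.3] g 59.9
[[0.957, -0.004, 0.29], [-0.29, 0.012, 0.957], [-0.008, -1.0, 0.011]]
shift tool [ -2.2 104.9  35.2] world [   7.6   35.6 -104.5]Traceback (most recent call last):
  File "<stdin>", line 3, in <module>
  File "plan.py", line 15, in show
    if R is not None: print("rotvec tool",Ro.from_matrix(Rc.T@R).as_rotvec().round(4))
                                          ~~~~~~~~~~~~~~^^^^^^^^
  File "scipy/spatial/transform/_rotation.pyx", line 1143, in scipy.spatial.transform._rotation.Rotation.from_matrix
ValueError: Non-positive determinant (left-handed or null coordinate frame) in rotation matrix 0: [[ 0.99983149  0.00788129  0.01657931]
 [-0.00770483  0.99991328 -0.01068064]
 [ 0.01666205 -0.0105511  -0.99980551]].
```

```bash
sed -i 's/^Rg=.*/Rg=np.c_[-cy,-cz,cx]/' plan.py
python3 - <<'E'
from plan import *
import cv2; from rig import eyes
show(CH+np.array([0,0,132.]),Rg)
for n,(a,b) in {"scene":(210,130),"top":(260,120)}.items():
    c=eyes.capture(n); cv2.imwrite(f"pics/{n}9.png",cv2.resize(c["pixels"][b:b+130,a:a+160],None,fx=4.5,fy=4.5,interpolation=2)[:,:,::-1]); np.savez(n+"9.npz",**c)
E
```

```text
t 10.72 p [544.1 -17.2 236.5] j [-0.25  0.35  1.43  0.01  1.37 -1.53] F [ 0.4 -0.6 -0.3] g 59.9
[[0.957, -0.004, 0.29], [-0.29, 0.012, 0.957], [-0.008, -1.0, 0.011]]
shift tool [ -2.2 104.9  35.2] world [   7.6   35.6 -104.5]
rotvec tool [-0.0106 -0.0166 -0.0078]
```

View pics/scene9.png

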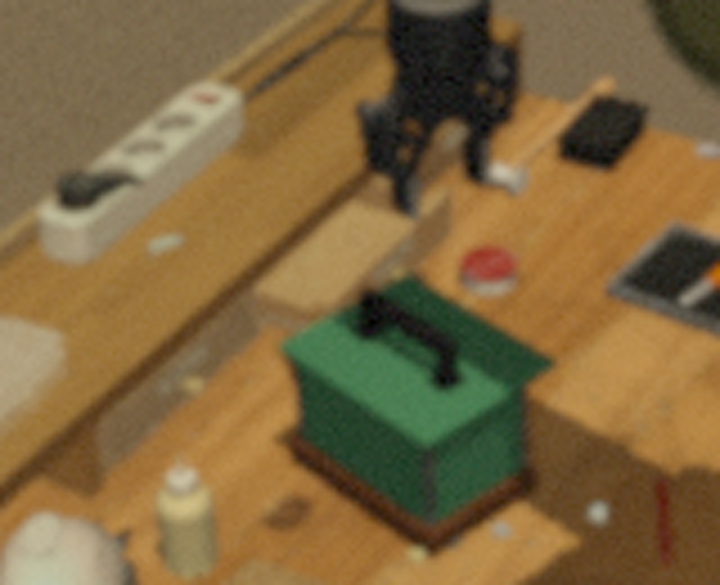

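View pics/top9.png

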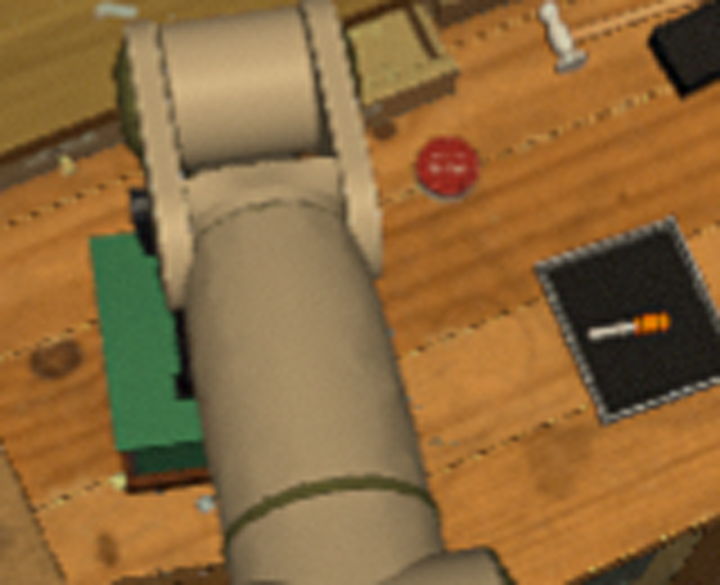

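The pin lies in the tray (top crop 650,322, knob well inside the walls); the lid sits unmoved. Go above the handle.

```bash
python3 -m handwheel '[{"grip":60,"tx":-1,"ty":0,"tz":18,"wx":-0.0106,"wy":-0.0166,"wz":-0.0078},{"grip":60,"tx":-1,"ty":0,"tz":17,"wx":0,"wy":0,"wz":0},{"grip":60,"tx":0,"ty":20,"tz":0,"wx":0,"wy":0,"wz":0},{"grip":60,"tx":0,"ty":20,"tz":0,"wx":0,"wy":0,"wz":0},{"grip":60,"tx":0,"ty":10,"tz":0,"wx":0,"wy":0,"wz":0},{"grip":60,"tx":0,"ty":0,"tz":0,"wx":0,"wy":0,"wz":0},{"grip":60,"tx":0,"ty":0,"tz":0,"wx":0,"wy":0,"wz":0}]'
python3 - <<'E'
from plan import *
import cv2; from rig import eyes
show(CH+np.array([0,0,132.]),Rg)
for n,(a,b) in {"scene":(240,130)}.items():
    c=eyes.capture(n); cv2.imwrite(f"pics/{n}10.png",cv2.resize(c["pixels"][b:b+120,a:a+120],None,fx=5,fy=5,interpolation=2)[:,:,::-1]); np.savez(n+"10.npz",**c)
E
```

```text
time_s: 11.4
eef_pos: [552.3, 16.7, 187.7]
ee_rot: [-0.7, 0.701, -0.097, 0.098]
force: [-0.3, 0.2, 0.8]
grip_width: 0.702
t 11.4 p [552.3  16.7 187.7] j [-0.18  0.41  1.48 -0.    1.25 -1.48] F [-0.3  0.2  0.8] g 60.0
[[0.962, 0.001, 0.272], [-0.272, -0.001, 0.962], [0.002, -1.0, -0.001]]
shift tool [-1.1 55.7  1.5] world [ -0.6   1.7 -55.7]
rotvec tool [0.0005 0.0024 0.0016]
```

View pics/scene10.png

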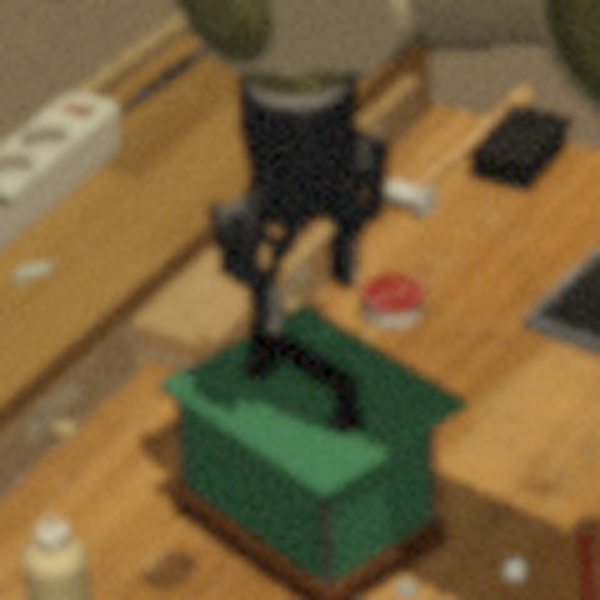

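Fingers stand either side of the bar, centred. Descend and close.

```bash
python3 -m handwheel '[{"grip":60,"tx":-1,"ty":20,"tz":1.5,"wx":0,"wy":0.002,"wz":0.001},{"grip":60,"tx":0,"ty":20,"tz":0,"wx":0,"wy":0,"wz":0},{"grip":60,"tx":0,"ty":10,"tz":0,"wx":0,"wy":0,"wz":0},{"grip":60,"tx":0,"ty":5,"tz":0,"wx":0,"wy":0,"wz":0},{"grip":60,"tx":0,"ty":0,"tz":0,"wx":0,"wy":0,"wz":0},{"grip":60,"tx":0,"ty":0,"tz":0,"wx":0,"wy":0,"wz":0}]'
python3 - <<'E'
from plan import *
show(CH+np.array([0,0,132.]),Rg)
E
```

```text
time_s: 11.95
eef_pos: [552.3, 18.3, 133.5]
ee_rot: [-0.7, 0.701, -0.097, 0.098]
force: [0.3, -1.0, 0.4]
grip_width: 0.7
t 11.95 p [552.3  18.3 133.5] j [-0.18  0.46  1.55 -0.    1.13 -1.47] F [ 0.3 -1.   0.4] g 59.8
[[0.962, 0.002, 0.273], [-0.273, -0.001, 0.962], [0.002, -1.0, -0.0]]
shift tool [-0.6  1.5 -0.1] world [-0.6  0.1 -1.5]
rotvec tool [0.0005 0.0014 0.0024]
```

```bash
python3 -m handwheel '[{"grip":30,"tx":0,"ty":1,"tz":0,"wx":0,"wy":0,"wz":0},{"grip":20,"tx":0,"ty":0,"tz":0,"wx":0,"wy":0,"wz":0},{"grip":5,"tx":0,"ty":0,"tz":0,"wx":0,"wy":0,"wz":0},{"grip":5,"tx":0,"ty":0,"tz":0,"wx":0,"wy":0,"wz":0},{"grip":5,"tx":0,"ty":0,"tz":0,"wx":0,"wy":0,"wz":0},{"grip":5,"tx":0,"ty":0,"tz":0,"wx":0,"wy":0,"wz":0},{"grip":5,"tx":0,"ty":0,"tz":0,"wx":0,"wy":0,"wz":0},{"grip":5,"tx":0,"ty":0,"tz":0,"wx":0,"wy":0,"wz":0}]' 90
python3 - <<'E'
from plan import *
show(CH+np.array([0,0,132.]),Rg)
E
```

```text
time_s: 12.62
eef_pos: [552.0, 18.7, 132.1]
ee_rot: [-0.7, 0.701, -0.097, 0.098]
force: [-0.8, 2.7, 6.2]
grip_width: 0.144
t 12.62 p [552.   18.7 132.1] j [-0.18  0.47  1.55 -0.    1.12 -1.47] F [-0.8  2.7  6.2] g 12.3
[[0.962, 0.002, 0.273], [-0.273, -0.001, 0.962], [0.002, -1.0, -0.0]]
shift tool [-0.2  0.1 -0.4] world [-0.3 -0.3 -0.1]
rotvec tool [0.0001 0.0017 0.0019]
```

Gripped (12.3, low lateral force). Lift slowly straight up.

```bash
python3 -m handwheel '[{"grip":5,"tx":0,"ty":-5,"tz":0,"wx":0,"wy":0,"wz":0},{"grip":5,"tx":0,"ty":-5,"tz":0,"wx":0,"wy":0,"wz":0},{"grip":5,"tx":0,"ty":-5,"tz":0,"wx":0,"wy":0,"wz":0},{"grip":5,"tx":0,"ty":-5,"tz":0,"wx":0,"wy":0,"wz":0},{"grip":5,"tx":0,"ty":0,"tz":0,"wx":0,"wy":0,"wz":0}]'
python3 - <<'E'
from plan import *
show()
import cv2; from rig import eyes
for n,(a,b) in {"scene":(240,130)}.items():
    c=eyes.capture(n); cv2.imwrite(f"pics/{n}11.png",cv2.resize(c["pixels"][b:b+120,a:a+120],None,fx=5,fy=5,interpolation=2)[:,:,::-1])
E
```

```text
time_s: 13.03
eef_pos: [552.1, 18.3, 152.5]
ee_rot: [-0.7, 0.701, -0.097, 0.098]
force: [0.2, -0.7, -4.7]
grip_width: 0.144
t 13.03 p [552.1  18.3 152.5] j [-0.18  0.44  1.53 -0.    1.17 -1.47] F [ 0.2 -0.7 -4.7] g 12.3
[[0.962, 0.002, 0.273], [-0.273, -0.001, 0.962], [0.002, -1.0, -0.001]]
```

View pics/scene11.png

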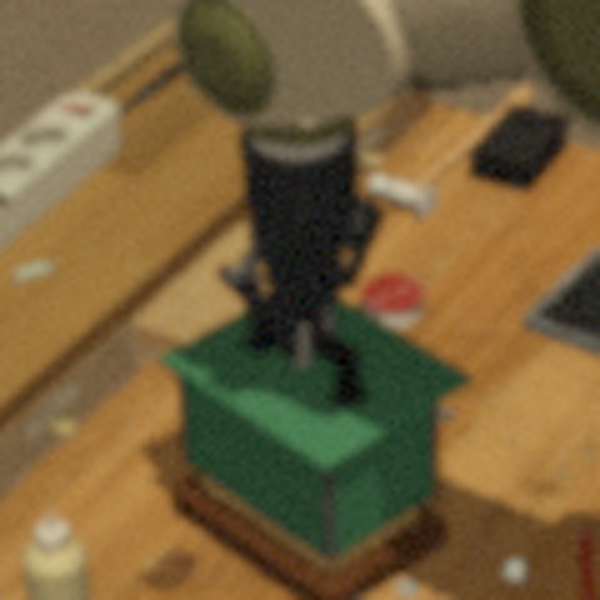

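```bash
python3 -m handwheel '[{"grip":5,"tx":0,"ty":-8,"tz":0,"wx":0,"wy":0,"wz":0},{"grip":5,"tx":0,"ty":-10,"tz":0,"wx":0,"wy":0,"wz":0},{"grip":5,"tx":0,"ty":-12,"tz":0,"wx":0,"wy":0,"wz":0},{"grip":5,"tx":0,"ty":-14,"tz":0,"wx":0,"wy":0,"wz":0},{"grip":5,"tx":0,"ty":-14,"tz":0,"wx":0,"wy":0,"wz":0},{"grip":5,"tx":0,"ty":-14,"tz":0,"wx":0,"wy":0,"wz":0},{"grip":5,"tx":0,"ty":-14,"tz":0,"wx":0,"wy":0,"wz":0},{"grip":5,"tx":0,"ty":-10,"tz":0,"wx":0,"wy":0,"wz":0},{"grip":5,"tx":0,"ty":-4,"tz":0,"wx":0,"wy":0,"wz":0},{"grip":5,"tx":0,"ty":0,"tz":0,"wx":0,"wy":0,"wz":0}]'
python3 - <<'E'
from plan import *
from h import *
show(np.array([477,289,252.]))
print(back(load("top0.npz"),[(245,202)],0), back(load("scene2.npz"),[(210+157/3.75,185+268/3.75)],0))
import cv2; from rig import eyes
for n,(a,b) in {"scene":(220,110),"top":(240,140)}.items():
    c=eyes.capture(n); cv2.imwrite(f"pics/{n}12.png",cv2.resize(c["pixels"][b:b+120,a:a+140],None,fx=5,fy=5,interpolation=2)[:,:,::-1])
E
```

```text
time_s: 13.92
eef_pos: [551.9, 18.5, 252.5]
ee_rot: [-0.7, 0.701, -0.096, 0.098]
force: [0.1, -0.8, -5.2]
grip_width: 0.145
t 13.92 p [551.9  18.5 252.5] j [-0.18  0.36  1.38 -0.    1.4  -1.47] F [ 0.1 -0.8 -5.2] g 12.3
[[0.962, 0.002, 0.273], [-0.273, -0.001, 0.962], [0.003, -1.0, -0.0]]
shift tool [-145.8    0.   239.8] world [-74.9 270.5  -0.5]
[[643.58535424 194.96593902   0.        ]] [[642.59318992 193.38411105   0.        ]]
```

View pics/scene12.png

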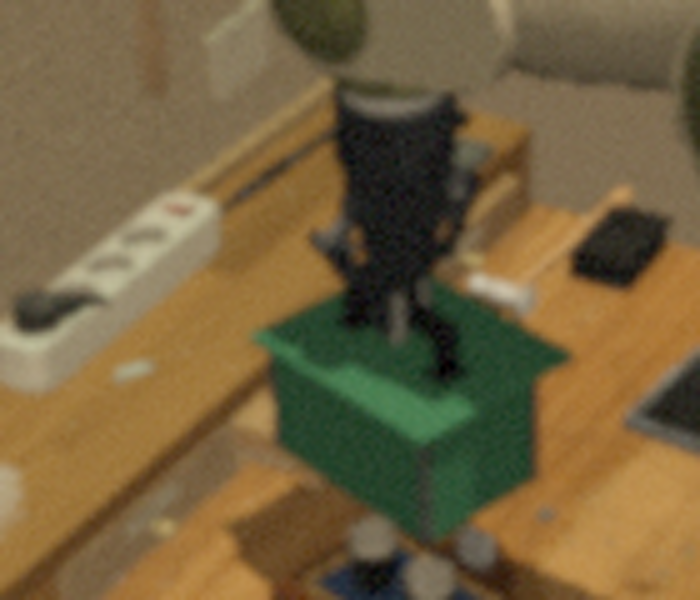

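View pics/top12.png

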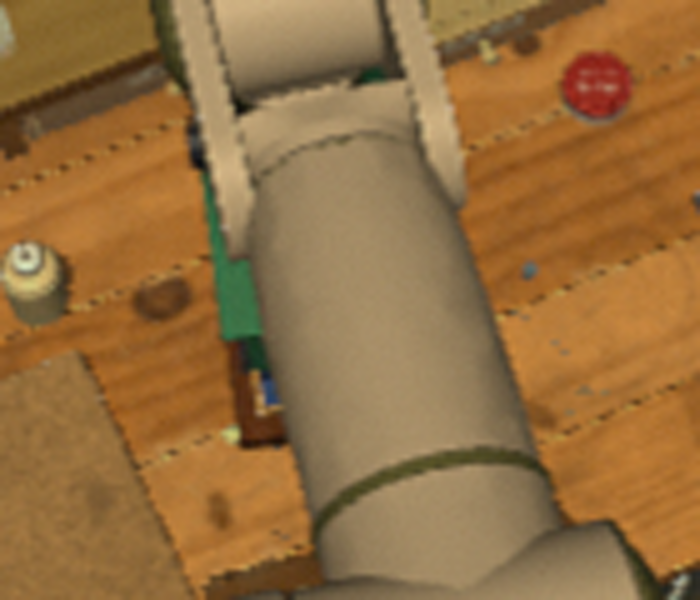

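```bash
python3 - <<'E'
from h import *
ct=load("top0.npz"); cs=load("scene2.npz")
for z in (0,30,60,90,120,150,200):
    print(z,back(ct,[(213.3,290.8)],z)[0][:2].round(),back(cs,[(287.3,303.7)],z)[0][:2].round(), "pot top/scene",back(ct,[(180+150/3.75,150+235/3.75)],z)[0][:2].round(),back(cs,[(210+103/3.75,185+303/3.75)],z)[0][:2].round())
E
```

```text
0 [394. 406.] [427. 308.] pot top/scene [642. 289.] [658. 253.]
30 [387. 402.] [411. 329.] pot top/scene [631. 288.] [636. 275.]
60 [380. 399.] [396. 350.] pot top/scene [619. 287.] [614. 298.]
90 [373. 396.] [380. 371.] pot top/scene [607. 285.] [593. 320.]
120 [366. 392.] [365. 392.] pot top/scene [596. 284.] [571. 343.]
150 [358. 389.] [350. 414.] pot top/scene [584. 283.] [549. 366.]
200 [346. 383.] [324. 449.] pot top/scene [565. 280.] [513. 403.]
```

```bash
python3 -m handwheel '[{"grip":5,"tx":-5,"ty":0,"tz":8,"wx":0,"wy":0,"wz":0},{"grip":5,"tx":-10,"ty":0,"tz":16,"wx":0,"wy":0,"wz":0},{"grip":5,"tx":-14,"ty":0,"tz":23,"wx":0,"wy":0,"wz":0},{"grip":5,"tx":-16,"ty":0,"tz":26,"wx":0,"wy":0,"wz":0},{"grip":5,"tx":-16,"ty":0,"tz":26,"wx":0,"wy":0,"wz":0},{"grip":5,"tx":-16,"ty":0,"tz":26,"wx":0,"wy":0,"wz":0},{"grip":5,"tx":-16,"ty":0,"tz":26,"wx":0,"wy":0,"wz":0},{"grip":5,"tx":-16,"ty":0,"tz":26,"wx":0,"wy":0,"wz":0},{"grip":5,"tx":-14,"ty":0,"tz":23,"wx":0,"wy":0,"wz":0},{"grip":5,"tx":-10,"ty":0,"tz":16,"wx":0,"wy":0,"wz":0}]'
python3 -m handwheel '[{"grip":5,"tx":-8,"ty":0,"tz":12,"wx":0,"wy":0,"wz":0},{"grip":5,"tx":-4,"ty":0,"tz":6,"wx":0,"wy":0,"wz":0},{"grip":5,"tx":0,"ty":0,"tz":0,"wx":0,"wy":0,"wz":0},{"grip":5,"tx":0,"ty":0,"tz":0,"wx":0,"wy":0,"wz":0}]'
python3 - <<'E'
from plan import *
show(np.array([478,287,127.]),Rg)
import cv2; from rig import eyes
for n,(a,b) in {"scene":(200,160),"top":(180,150)}.items():
    c=eyes.capture(n); cv2.imwrite(f"pics/{n}13.png",cv2.resize(c["pixels"][b:b+150,a:a+180],None,fx=4,fy=4,interpolation=2)[:,:,::-1])
E
```

```text
time_s: 14.85
eef_pos: [480.9, 265.3, 250.6]
ee_rot: [-0.7, 0.701, -0.097, 0.096]
force: [0.4, 0.7, -4.5]
grip_width: 0.143
time_s: 15.18
eef_pos: [475.8, 283.1, 250.8]
ee_rot: [-0.7, 0.701, -0.097, 0.097]
force: [-0.5, 0.1, -4.5]
grip_width: 0.143
t 15.18 p [475.8 283.1 250.8] j [ 0.33  0.36  1.38 -0.    1.4  -0.97] F [-0.5  0.1 -4.5] g 12.2
[[0.962, 0.0, 0.272], [-0.272, -0.001, 0.962], [0.0, -1.0, -0.001]]
shift tool [  1.  123.8   4.5] world [   2.2    3.9 -123.8]
rotvec tool [0.0013 0.002  0.0004]
```

View pics/scene13.png

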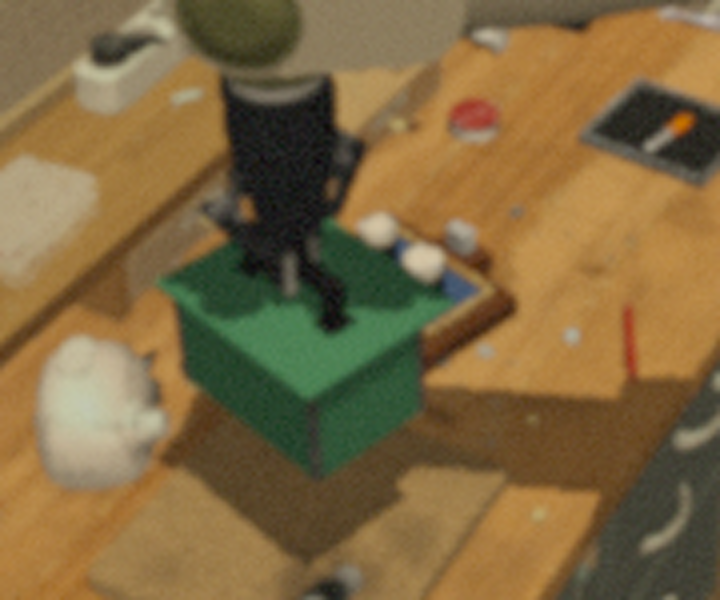

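View pics/top13.png

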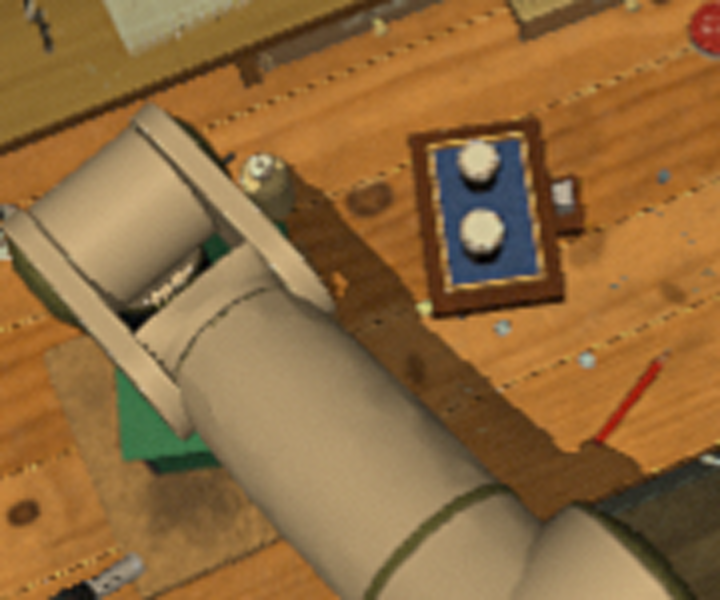

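```bash
python3 -m handwheel '[{"grip":5,"tx":0.5,"ty":7,"tz":2,"wx":0.001,"wy":0.002,"wz":0},{"grip":5,"tx":0.5,"ty":14,"tz":2.5,"wx":0,"wy":0,"wz":0},{"grip":5,"tx":0,"ty":16,"tz":0,"wx":0,"wy":0,"wz":0},{"grip":5,"tx":0,"ty":16,"tz":0,"wx":0,"wy":0,"wz":0},{"grip":5,"tx":0,"ty":16,"tz":0,"wx":0,"wy":0,"wz":0},{"grip":5,"tx":0,"ty":16,"tz":0,"wx":0,"wy":0,"wz":0},{"grip":5,"tx":0,"ty":14,"tz":0,"wx":0,"wy":0,"wz":0},{"grip":5,"tx":0,"ty":10,"tz":0,"wx":0,"wy":0,"wz":0},{"grip":5,"tx":0,"ty":5,"tz":0,"wx":0,"wy":0,"wz":0},{"grip":5,"tx":0,"ty":0,"tz":0,"wx":0,"wy":0,"wz":0}]'
python3 -m handwheel '[{"grip":5,"tx":0,"ty":3,"tz":0,"wx":0,"wy":0,"wz":0},{"grip":5,"tx":0,"ty":0,"tz":0,"wx":0,"wy":0,"wz":0},{"grip":5,"tx":0,"ty":0,"tz":0,"wx":0,"wy":0,"wz":0}]'
python3 - <<'E'
from plan import *
show(np.array([478,287,126.]),Rg)
import cv2; from rig import eyes
for n,(a,b) in {"scene":(200,160)}.items():
    c=eyes.capture(n); cv2.imwrite(f"pics/{n}14.png",cv2.resize(c["pixels"][b:b+150,a:a+180],None,fx=4,fy=4,interpolation=2)[:,:,::-1])
E
```

```text
time_s: 16.12
eef_pos: [478.0, 286.9, 136.2]
ee_rot: [-0.7, 0.7, -0.098, 0.098]
force: [0.7, -0.3, -4.5]
grip_width: 0.145
time_s: 16.37
eef_pos: [478.5, 287.4, 134.7]
ee_rot: [0.701, -0.7, 0.097, -0.099]
force: [-0.4, 0.1, -3.8]
grip_width: 0.149
t 16.37 p [478.5 287.4 134.7] j [ 0.33  0.47  1.53 -0.    1.14 -0.96] F [-0.4  0.1 -3.8] g 12.7
[[0.962, 0.002, 0.275], [-0.275, 0.001, 0.962], [0.002, -1.0, 0.001]]
shift tool [-0.4  8.7 -0.5] world [-0.5 -0.4 -8.7]
rotvec tool [-0.001  -0.0004  0.0017]
```

View pics/scene14.png

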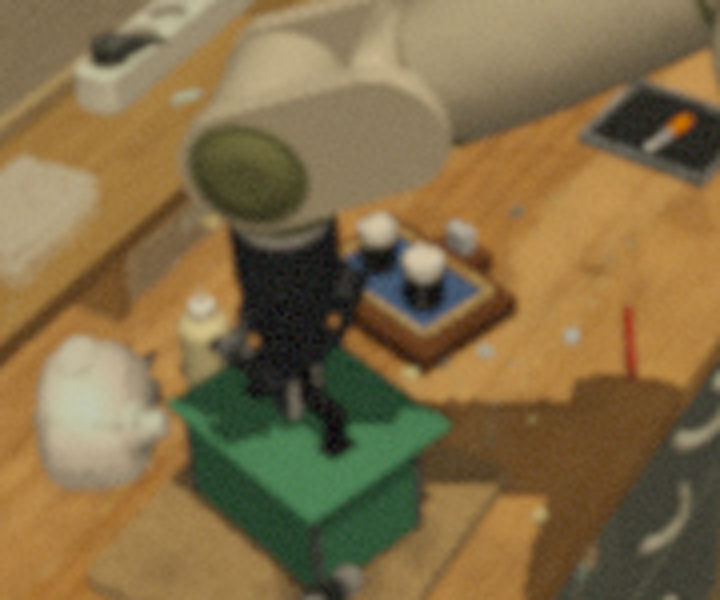

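```bash
python3 -m handwheel '[{"grip":5,"tx":0,"ty":3,"tz":0,"wx":0,"wy":0,"wz":0},{"grip":5,"tx":0,"ty":2,"tz":0,"wx":0,"wy":0,"wz":0},{"grip":5,"tx":0,"ty":1,"tz":0,"wx":0,"wy":0,"wz":0},{"grip":5,"tx":0,"ty":0,"tz":0,"wx":0,"wy":0,"wz":0}]'
python3 -m handwheel '[{"grip":5,"tx":0,"ty":1,"tz":0,"wx":0,"wy":0,"wz":0},{"grip":5,"tx":0,"ty":0,"tz":0,"wx":0,"wy":0,"wz":0}]'
python3 -m handwheel '[{"grip":5,"tx":0,"ty":1,"tz":0,"wx":0,"wy":0,"wz":0},{"grip":5,"tx":0,"ty":0,"tz":0,"wx":0,"wy":0,"wz":0}]'
```

```text
time_s: 16.75
eef_pos: [478.1, 287.3, 127.9]
ee_rot: [0.7, -0.7, 0.098, -0.098]
force: [-0.6, -0.5, -4.2]
grip_width: 0.145
time_s: 16.92
eef_pos: [478.2, 287.3, 127.1]
ee_rot: [0.7, -0.7, 0.098, -0.098]
force: [0.1, 0.2, -4.1]
grip_width: 0.145
time_s: 17.08
eef_pos: [478.3, 287.4, 126.2]
ee_rot: [0.7, -0.7, 0.098, -0.098]
force: [-0.2, -0.9, -2.9]
grip_width: 0.148
```

Contact beginning (load dropping from 4.5 N). A bit further.

```bash
python3 -m handwheel '[{"grip":5,"tx":0,"ty":0.7,"tz":0,"wx":0,"wy":0,"wz":0},{"grip":5,"tx":0,"ty":0,"tz":0,"wx":0,"wy":0,"wz":0},{"grip":5,"tx":0,"ty":0,"tz":0,"wx":0,"wy":0,"wz":0}]'
python3 -c "
from plan import *
show()"
```

```text
time_s: 17.33
eef_pos: [478.4, 287.5, 126.1]
ee_rot: [0.701, -0.7, 0.097, -0.099]
force: [-3.3, -0.8, 4.4]
grip_width: 0.145
t 17.33 p [478.4 287.5 126.1] j [ 0.33  0.48  1.54 -0.    1.12 -0.96] F [-3.3 -0.8  4.4] g 12.4
[[0.962, 0.002, 0.275], [-0.275, 0.0, 0.962], [0.001, -1.0, 0.001]]
```

```bash
python3 -m handwheel '[{"grip":20,"tx":0,"ty":0,"tz":0,"wx":0,"wy":0,"wz":0},{"grip":40,"tx":0,"ty":0,"tz":0,"wx":0,"wy":0,"wz":0},{"grip":60,"tx":0,"ty":0,"tz":0,"wx":0,"wy":0,"wz":0},{"grip":60,"tx":0,"ty":0,"tz":0,"wx":0,"wy":0,"wz":0},{"grip":60,"tx":0,"ty":0,"tz":0,"wx":0,"wy":0,"wz":0},{"grip":60,"tx":0,"ty":-10,"tz":0,"wx":0,"wy":0,"wz":0},{"grip":60,"tx":0,"ty":-20,"tz":0,"wx":0,"wy":0,"wz":0},{"grip":60,"tx":0,"ty":-30,"tz":0,"wx":0,"wy":0,"wz":0},{"grip":60,"tx":0,"ty":-30,"tz":0,"wx":0,"wy":0,"wz":0},{"grip":60,"tx":0,"ty":-30,"tz":0,"wx":0,"wy":0,"wz":0}]'
python3 - <<'E'
from plan import *
show()
import cv2; from rig import eyes
for n,(a,b) in {"scene":(200,160),"top":(180,150)}.items():
    c=eyes.capture(n); cv2.imwrite(f"pics/{n}15.png",cv2.resize(c["pixels"][b:b+150,a:a+180],None,fx=4,fy=4,interpolation=2)[:,:,::-1]); np.savez(n+"15.npz",**c)
E
```

```text
time_s: 18.17
eef_pos: [477.9, 287.2, 247.7]
ee_rot: [0.7, -0.7, 0.098, -0.099]
force: [0.9, 0.3, -0.3]
grip_width: 0.699
t 18.17 p [477.9 287.2 247.7] j [ 0.33  0.37  1.37 -0.    1.4  -0.96] F [ 0.9  0.3 -0.3] g 59.7
[[0.962, 0.001, 0.275], [-0.275, 0.0, 0.962], [0.001, -1.0, 0.001]]
```

View pics/scene15.png

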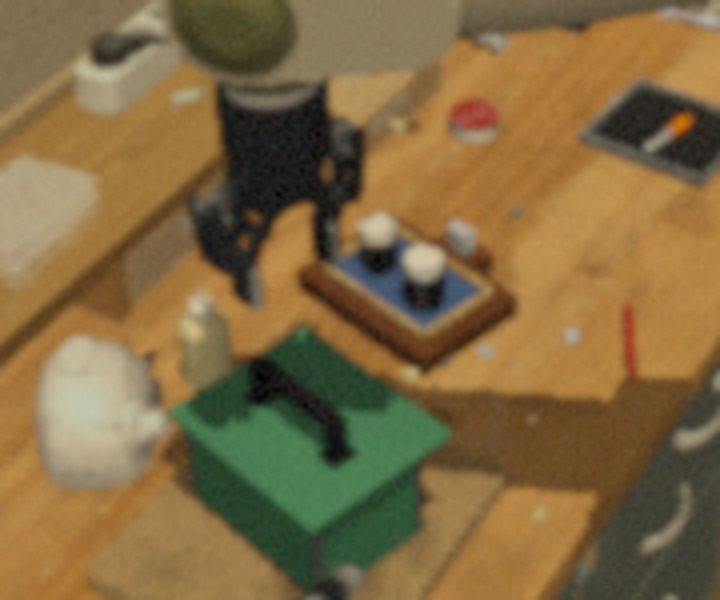

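View pics/top15.png

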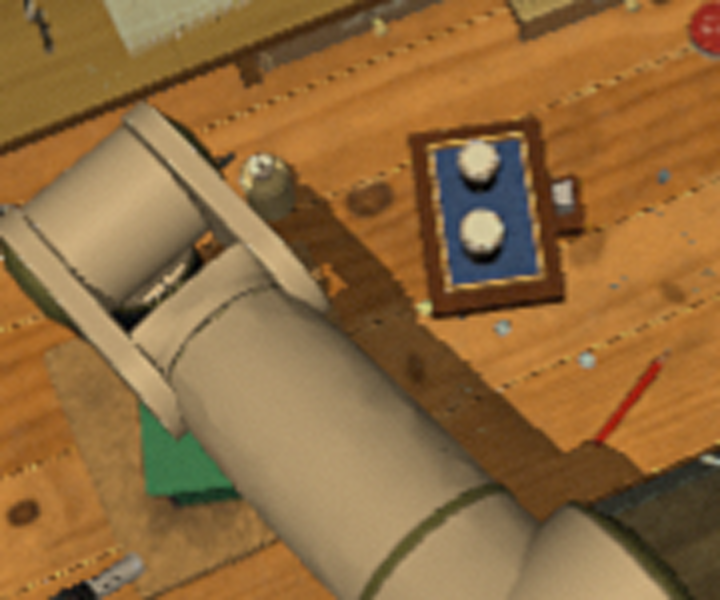

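```bash
python3 -m handwheel '[{"grip":60,"tx":0,"ty":0,"tz":0,"wx":0,"wy":0,"wz":0},{"grip":60,"tx":0,"ty":0,"tz":0,"wx":0,"wy":0,"wz":0}]'; python3 - <<'E'
from h import *
c=load("scene15.npz"); uv=(np.array([(173,412),(305,328),(452,433),(316,530)])+.5)/4-.5+[200,160]
M=np.array([[61,-84,95],[-76,-84,95],[-76,84,95],[61,84,95.]])
f=lambda p:(proj(c,M@Rz(p[2]).T+p[[0,1,3]])-uv).ravel()
r=least_squares(f,[477,287,1.29,18]); print(r.x.round(2),r.fun.round(1))
from rig import ctrl; ctrl.finish_job()
E
```

```text
time_s: 18.43
eef_pos: [477.8, 287.2, 244.9]
ee_rot: [-0.7, 0.7, -0.098, 0.098]
force: [-0.8, -0.0, -0.4]
grip_width: 0.701
[496.11 259.31   1.31 -14.34] [-0.3  0.4  0.5  0.1 -0.  -0.2 -0.1 -0.2]
the job is handed in; nothing more can be done
```

The job is handed in at about 18.5 s of the 56 s allowed. I drew the pin, laid it in the tray, lifted the green lid straight off, and set it down upright on the soldering board before releasing it. I have no verdict on it.

What the last checks showed:
- **Pin:** it lies inside the tray walls in the last scene picture, and it also did in the top view taken just before I gripped the lid.
- **Lid:** it looks flat and upright on the board. It took the board's support with the tool at about (478, 287) mm, where I had measured the board centre at about (477, 289). The height, 126 mm, matches the rim resting on the board.
- **Jars and bench:** both jars stand upright on the chest's base in both final views. I saw no bystander moved, but I judged this by eye in cropped pictures. The charcoal and pliers were at or beyond the picture edge in the last ones, and the green flux pot was outside every close-up after the start.
- **Robot:** the gripper is open and about 120 mm above the lid's grasp height, with no contact force.

**One check disagreed:** a final single-camera fit of the lid's corners with height left free gave (496, 259) mm and a rim 14 mm below the bench. That height is impossible: position and height trade off along the line of sight from one camera. I trust the arm pose and the contact force instead. Even that fitted position is about 35 mm from the board centre, inside the 50 mm limit. I did not repeat the fit with the height fixed.

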